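# Uncover the lock box and hold its key turned

## Task

Lift the hole punch off the lid of the steel lock box, where it hides the lock, and stand it upright on the cork mat. Then take the key out of the slot in the wooden pen box, push it fully home in the lock, easing it past the two stiff sprung pins with a little wiggling if it sticks, turn it a quarter turn clockwise as seen from above, and finish still gripping the key and holding it turned, because the lock springs back if let go. Leave everything else on the desk where it is.

Things in the scene. Friction and masses are not known exactly. Their poses are not given: they have to be found in the camera images.
- punch_mid (a point): Point to grip on the red hole punch, 32 mm above its underside, in the middle of its body (60 mm along x, 38 mm wide along y); z up, x along its length. Grip from above across the 38 mm. The loose punch stands at first on the lid of the lock box, over the lock.
- mat_top (a point): Centre of the upper face of the flat cork mat, fixed on the desk: 180 mm (its x) x 140 mm (its y), 3 mm thick. Lies to one side of the lock box, left or right.
- penbox: Wooden pen box, fixed, origin on the desk under the middle of its solid end block (60 x 80 mm, top 65 mm above the desk), which holds the key in a slot in its middle, 17 x 8 mm wide (x, y) and 36 mm deep. From the block an open pen compartment, 50 mm high and 80 mm wide, stretches 120 mm further along +x. Stands on the other side of the lock box from the mat.
- key_grip (a point): Centre of the key's bow, a black plate 32 mm wide (its x), 12 mm thick (its y), 36 mm high; z up. Grip it from above across the 12 mm. The shoulder lies 29 mm below this point. The key stands upright, blade down, in the pen box slot, shoulder on the wood; lift it more than 36 mm to draw it out. It may go into the lock either way round (half a turn about z makes no difference).
- keyway (a point): Mouth of the keyway, on top of the lock's round brass plug (22 mm across, in a collar 1 mm proud), level with the lid of the grey steel lock box. z up; fixed, does not turn with the plug. Keyway: long side along this x, 15.5 mm (x) x 6.5 mm (y), 2 mm chamfer, 36 mm deep. With the key fully home its shoulder rests on the plug and the bow centre is 29 mm above this point.
- lockbox: Closed grey steel lock box, fixed: 220 mm (x) x 160 mm (y), lid 90 mm above the desk; origin under its middle. The keyway is 50 mm towards -x of the middle. Two sprung pins stick 2 mm into the keyway from its long sides, 10 mm down (from +y) and 18 mm down (from -y), and are sticky: pressed straight down they give at 15 to 22 N, less if the key is wiggled 1 to 2 mm along y while pressing.
- plug (a joint): Turn of the lock's plug, rad: 0 at rest (keyway along the point's x), growing clockwise seen from above, end stop at 1.66; a quarter turn is 1.57. A light spring (under 0.1 N m) turns it back to 0. The key has about 0.1 rad of play in it.
- cup: White ceramic cup, 76 mm across, 85 mm high, standing on the desk, origin under its middle: bystander.
- stapler: Stapler, 130 x 34 mm, 48 mm high, origin under its middle: bystander.
- tape: Roll of clear tape lying flat, 56 mm across, 19 mm high, origin under its middle: bystander.
- mouse: Round black computer mouse, 62 mm across, 33 mm high, origin under its middle: bystander.
- notebook: Notebook, 150 x 210 x 16 mm, lying on the desk, origin under its middle: bystander.
- calculator: Desk calculator, 150 x 80 x 12 mm, lying on the desk, origin under its middle: bystander.
- key: The whole key (45 g), origin at the middle of the underside of its shoulder; z up, x along the bow's width. Above: round neck 18 mm across, 12 mm high, then the bow. Below: steel blade 14 mm (x) x 5 mm (y), 30 mm long, its last 2.5 mm tapered to a wedge edge along x.
- punch: The whole hole punch (about 0.3 kg), origin under the centre of its base; z up. Base 105 x 46 x 10 mm (x, y, height), body 38 mm wide above it, 58 mm high in all, with a sloping lever plate on top. The grip point is 15 mm towards +x of the centre.
Mind the look-alikes: they are no part of the job. There is more than one size of the part that bears mat_top; the job needs the larger.

How it is judged (in metres and radians):
On the way, in this order (a step that is already met when the one before it is completed fails the run):
1. the hole punch stands upright on the cork mat, let go (x of punch_mid in the frame of mat_top between -0.085 and 0.085 m and y of punch_mid in the frame of mat_top between -0.065 and 0.065 m and z of punch_mid in the frame of mat_top below 0.04 m and angle between punch_mid's own z axis and vertical below 0.15 rad and linear speed of punch below 0.02 m/s and contact force between the fingers and punch below 0.1 N), for 0.3 s.
2. the key is fully home in the lock, not yet turned (z of key_grip in the frame of keyway below 0.033 m and horizontal distance between key_grip and keyway below 0.007 m and angle between key_grip's own z axis and vertical below 0.15 rad and value of joint plug below 0.4 rad), for 0.1 s.
3. the key is turned about a quarter clockwise (z of key_grip in the frame of keyway below 0.033 m and horizontal distance between key_grip and keyway below 0.007 m and angle between key_grip's own z axis and vertical below 0.15 rad and value of joint plug above 1.25 rad), for 0.3 s.
At the end, for the whole second after the job is handed in: The key is home in the lock (within 4 mm of full depth, upright), held by the fingers (over 1 N), the plug held at least 1.25 rad clockwise and not swinging; the hole punch stands upright with its middle over the cork mat (all of step 3 and velocity of joint plug between -0.2 and 0.2 rad/s and contact force between the fingers and key above 1 N and x of punch_mid in the frame of mat_top between -0.085 and 0.085 m and y of punch_mid in the frame of mat_top between -0.065 and 0.065 m and z of punch_mid in the frame of mat_top below 0.04 m and angle between punch_mid's own z axis and vertical below 0.15 rad); the arm keeps its last pose, push and grip.
It fails at once if a bystander was shifted by more than 30 mm (distance of any of cup, stapler, tape, mouse, notebook, calculator from where it was at the start of the episode above 0.03 m).
It fails at once if the plug was turned without the key fully home (value of joint plug above 0.5 rad and not (z of key_grip in the frame of keyway below 0.033 m and horizontal distance between key_grip and keyway below 0.007 m and angle between key_grip's own z axis and vertical below 0.15 rad)).
It also fails if it takes over 72 s, if anything falls off the work surface, if the arm or the gripper's body presses on something with over 40 N, if the wrist force passes 120 N, or if a joint passes its speed limit or range.

## Robot

A 6-joint arm with a two-finger parallel gripper is mounted at the origin on the work surface. World frame = base frame: x ahead of the robot, y to its left, z up, the work surface at z = 0. Lengths are in m, angles in degrees, forces in N, time in s.
With the tool pointing down it reaches from about 0.375 to 0.9 m from the base axis. Payload 3.1 kg.
Tool frame: the origin (TCP) lies between the finger pads; the fingertips stand 11 mm ahead of it and the grasp point (between the pads) lies 8 mm behind it; z points along the fingers, y is the direction in which the jaws open and shut (so a half turn about z gives the same grasp; the last joint's range is limited). The gripper opens to 87 mm and grips with 3 to 60 N. Pads are 19 mm wide; open, the fingers measure 117 mm over their backs; the gripper's body (75 mm by 190 mm) begins 51 mm behind the grasp point.
Start: joints at [-83.451, 30.224, 82.088, -0, 67.689, -10.227], TCP at [0.18, -0.598, 0.234] pointing down, gripper open.
Joint ranges: [-176.69, 176.69], [-43.24, 126.21], [12.49, 139.97], [-82, 262], [0, 151.66], [-163.58, 163.58]. Speed limits (degrees/s): [159.86, 159.86, 180, 180, 180, 180].

## Interface

Orientations are given as a 3x3 rotation matrix whose columns are the frame's x, y, z axes.
In Python, from rig import bot, vision gives the robot as it stands. The module is installed in compiled form; this text tells all that it offers.
- The arm moves only by the tool jog_arm, never from a script. Its argument "rows" is a list of rows, each an object with "dp": the shift along the tool's x, y, z in mm, a list of three; "turn": the turn, a rotation vector about the tool's x, y, z in degrees, a list of three; "grip": the opening, from 0 (shut) to 1 (fully open). A call has 1 to 10 rows; each row is the pose to reach, as a shift and turn from the pose commanded when the call began, along the tool's axes at that moment; what a row does not reach only later rows make up. A row lasts 1/10 s, in which the tool goes at most 50 mm and 8.59 degrees, less where a joint would pass 70% of its speed; a pose out of reach is approached as far as the arm can. A call with a gripper value outside its range is refused whole. The fingers move at their own pace and stop on an object; the grip force is fixed at half the most. Time passes only in rows, so rows that repeat a pose let the fingers close. It gives the time, the measured TCP pose, the force and the opening at its end, in the units of the state.
- bot.read_state(): the state, without advancing time (a new reading comes with each control period).
- vision.capture(name): name is "scene" or "top" or "wrist"; returns (picture, depth): 420x560x3 uint8, red, green, blue; 420x560 float32, m along the optical axis (not along the pixel's ray), 0 where there is no reading.
- vision.camera_info(name): a dict with "vertical_fov" (degrees; the focal length in pixels is half the picture's height over the tangent of half this angle, whatever the lens; pixels are square), "cx", "cy" (the principal point, pixels), "k1" (the pictures are not rectified: a ray, as slopes to the right and down, at radius r is drawn at 1 + k1 r^2 times it, then the intrinsics apply), "position" and "rotation" of the camera in the world. Camera axes: x right, y down, z forward; pixel columns grow to the right and rows downward; lengths in m; the calibration is good to about 2 mm. A picture is of the moment at which its call begins: read the wrist's pose just before it. camera_info takes no time and is no camera call; for the wrist camera it gives the pose at the moment of the call.
- bot.hand_in(): hands the job in, once; it reports no verdict.
The state is a dict: "time_s": time; "joint_positions": joint angles; "qvel": joint speeds; "tau": joint torques, N m; "position": TCP position; "tcp_rot": TCP orientation; "force": force on the tool from outside, world axes, zero at the start; "moment": the same for the moment, N m; "opening": opening from 0.0 (shut) to 1.0 (fully open).
Only numpy, scipy, OpenCV 4.12 (cv2) and the standard library are available. Lean on these libraries where they do the work, as an engineer would, in place of code of your own. Each camera call takes 0.05 s, during which the arm holds its last target.

## Working session

There is one attempt and no reset: what is moved stays moved. The work goes in short steps, Python scripts to look and compute and a tool call to move; the robot and the scene stay as the last step left them, time stands still between calls to the robot, and variables do not carry over. Pictures are saved under pics/ and viewed, and the job is handed in when it is done.

Besides the shell and the picture viewer there is one more tool, called after "Request:" in YAML: its name, and indented under it one key for each argument. jog_arm: Moves the arm, as the interface text tells. Its arguments: {"type":"object","properties":{"rows":{"type":"array"}},"required":["rows"]}

```bash
ls; mkdir -p pics; cat > h.py <<'E'
import numpy as np, cv2
from rig import bot, vision
def info(n):
    c=vision.camera_info(n); c['R']=np.array(c['rotation']); c['p']=np.array(c['position']); c['f']=210/np.tan(np.radians(c['vertical_fov'])/2); return c
def snap(n,fn):
    c=info(n); im,d=vision.capture(n); cv2.imwrite('pics/%s.png'%fn,im[:,:,::-1])
    np.savez('pics/%s.npz'%fn,im=im,d=d,R=c['R'],p=c['p'],f=c['f'],cx=c['cx'],cy=c['cy'],k1=c['k1']); return c
def load(fn): return np.load('pics/%s.npz'%fn)
def slopes(c,u,v):
    a=np.array([(u-c['cx'])/c['f'],(v-c['cy'])/c['f']],float); s=a.copy()
    for _ in range(30): s=a/(1+c['k1']*(s@s))
    return s
def ray(c,u,v):
    s=slopes(c,u,v); return c['p'],c['R']@np.array([s[0],s[1],1.])
def atz(c,u,v,z):
    p,d=ray(c,u,v); return p+d*(z-p[2])/d[2]
def atd(c,u,v):
    p,d=ray(c,u,v); return p+d*float(c['d'][int(round(v)),int(round(u))])
def proj(c,P):
    q=np.array(c['R']).T@(np.array(P)-c['p']); s=q[:2]/q[2]; s=s*(1+c['k1']*(s@s)); return s*c['f']+[c['cx'],c['cy']]
def tri(L):
    A=np.zeros((3,3));b=np.zeros(3)
    for c,u,v in L:
        p,d=ray(c,u,v); d=d/np.linalg.norm(d); M=np.eye(3)-np.outer(d,d); A+=M;b+=M@p
    return np.linalg.solve(A,b)
def crop(fn,u0,v0,u1,v1,k,out):
    im=cv2.imread('pics/%s.png'%fn)[v0:v1,u0:u1]; im=cv2.resize(im,None,fx=k,fy=k,interpolation=cv2.INTER_CUBIC); cv2.imwrite('pics/%s.png'%out,im)
E
python3 - <<'E'
from h import *
for n in ['scene','top','wrist']:
    c=snap(n,n+'0'); print(n,c['p'],c['R'].round(3).tolist(),c['f'],c['cx'],c['cy'],c['k1'])
print(bot.read_state())
E
```

```text
pics
scene [1.22307859 0.04766607 1.16444872] [[-0.046, 0.827, -0.56], [0.999, 0.036, -0.029], [-0.004, -0.56, -0.828]] 404.2043395790679 280.6066029221496 210.18901841999073 -0.04825717199056382
top [0.13209664 0.02190366 1.67711934] [[-0.09, -0.969, 0.229], [-0.996, 0.089, -0.014], [-0.007, -0.229, -0.973]] 521.1686194036932 277.71614664283953 212.88953790457447 0.053888719566031404
wrist [ 0.25014946 -0.57785819  0.38438306] [[0.289, -0.922, -0.256], [-0.957, -0.279, -0.075], [-0.002, 0.267, -0.964]] 315.1038652665361 278.70831288823945 209.50144712810294 0.011435459953604744
{'time_s': 0.15, 'joint_positions': array([-8.34508042e+01,  3.02666193e+01,  8.21395517e+01, -6.83619196e-05,
        6.76881269e+01, -1.02288269e+01]), 'qvel': array([ 0.00706793, -0.19217703, -0.1758483 , -0.05456421, -0.03279778,
       -0.00328708]), 'tau': array([ 5.38245222e-04, -4.40429699e+01, -1.76842511e+01,  6.32986659e-02,
        5.52438386e-02, -8.67768790e-05]), 'position': array([ 0.18036506, -0.59784852,  0.23279744]), 'tcp_rot': array([[ 9.57430189e-01,  2.88664852e-01, -1.88811497e-04],
       [ 2.88664767e-01, -9.57428838e-01,  1.63494334e-03],
       [ 2.91177104e-04, -1.61984733e-03, -9.99998646e-01]]), 'force': array([ 0.14775845, -0.56579194, -0.51161059]), 'moment': array([-0.01076449,  0.03334388, -0.00330909]), 'opening': 1.0027026222464974}
```

View pics/scene0.png

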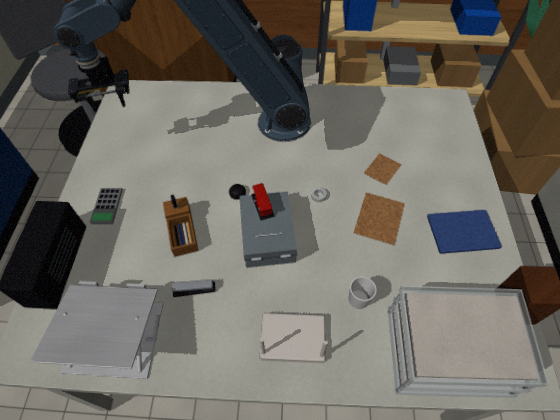

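View pics/top0.png

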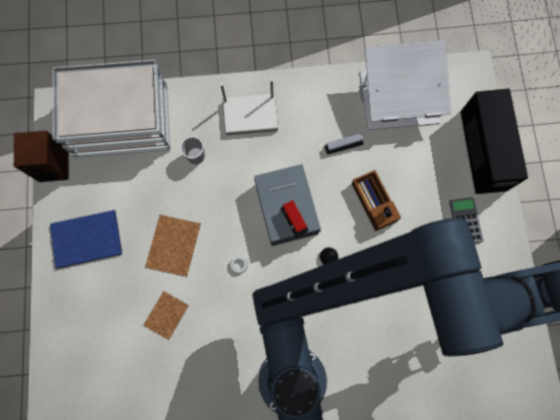

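View pics/wrist0.png

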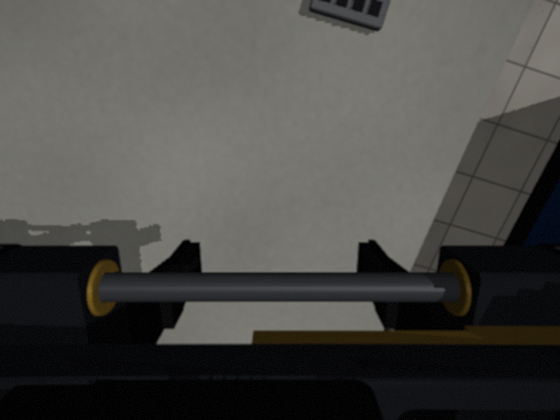

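The scene view shows the lock box near (268,228), with the red punch on it at (263,200). The large mat is at (380,218), the smaller look-alike mat at (383,168), and the pen box at (180,225) with the key at (173,203). I'll enlarge these.

```bash
python3 - <<'E'
from h import *
crop('scene0',150,160,310,280,5,'c1')
crop('top0',240,150,410,270,4.7,'c2')
crop('scene0',340,140,420,260,5,'c3')
E
```

```text
(no output)
```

View pics/c1.png

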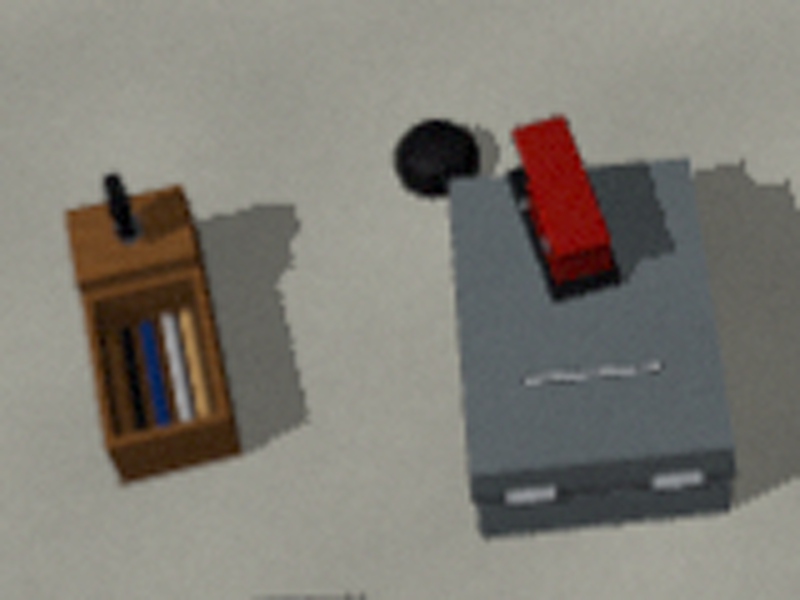

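View pics/c2.png

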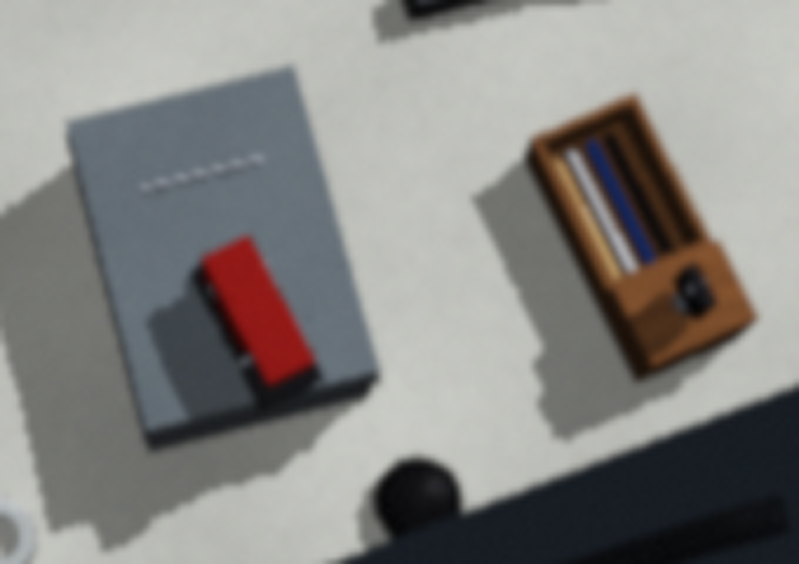

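View pics/c3.png

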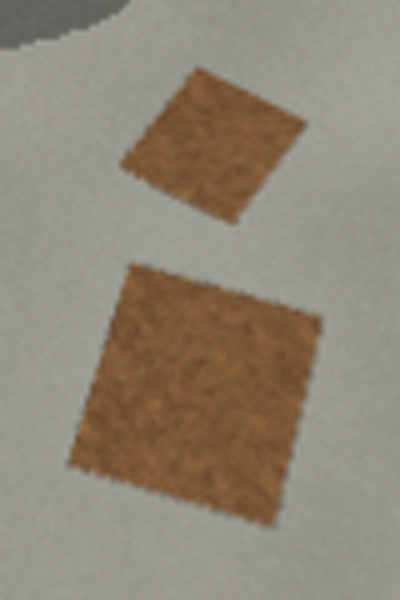

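```bash
python3 - <<'E'
from h import *
S=load('scene0');T=load('top0')
s1=lambda x,y:(150+(x+.5)/5-.5,160+(y+.5)/5-.5); t2=lambda x,y:(240+(x+.5)/4.7-.5,150+(y+.5)/4.7-.5); s3=lambda x,y:(340+(x+.5)/5-.5,140+(y+.5)/5-.5)
print('mat',[atz(S,*s3(*q),.003).round(4)[:2] for q in [(130,265),(322,317),(275,525),(70,465)]], np.mean([atz(S,*s3(*q),.003) for q in [(130,265),(322,317),(275,525),(70,465)]],0))
def both(name,sp,tp):
    for a,b in zip(sp,tp):
        P=tri([(S,*s1(*a)),(T,*t2(*b))]); print(name,P.round(4), 'S depth',atd(S,*s1(*a)).round(3))
both('lid',[(450,183),(688,160),(727,450),(470,478)],[(377,378),(148,435),(68,122),(293,68)])
both('pen',[(67,212),(183,187),(200,262),(83,287)],[(755,318),(640,378),(610,285),(715,243)])
both('key',[(112,182)],[(693,285)])
both('punch',[(513,130),(565,117),(608,245),(555,250)],[(315,365),(270,388),(203,258),(250,238)])
E
```

```text
mat [array([0.3491, 0.3071]), array([0.3888, 0.4395]), array([0.5585, 0.3876]), array([0.5181, 0.2549])] [0.45365553 0.3472962  0.003     ]
lid [ 0.441  -0.1279  0.081 ] S depth [ 0.448 -0.127  0.091]
lid [0.4162 0.0279 0.0824] S depth [0.42  0.028 0.088]
lid [0.6355 0.0615 0.0849] S depth [0.637 0.06  0.087]
lid [ 0.6604 -0.0935  0.0829] S depth [ 0.664 -0.093  0.089]
pen [ 0.4625 -0.3864  0.0624] S depth [ 0.463 -0.387  0.063]
pen [ 0.4313 -0.3107  0.052 ] S depth [ 0.39  -0.335 -0.006]
pen [ 0.4951 -0.2926  0.0569] S depth [ 0.46  -0.308  0.004]
pen [ 0.5178 -0.3671  0.0564] S depth [ 0.519 -0.366  0.058]
key [ 0.4769 -0.3376  0.1189] S depth [ 0.471 -0.344  0.111]
punch [ 0.4412 -0.083   0.1415] S depth [ 0.448 -0.082  0.15 ]
punch [ 0.4289 -0.0518  0.141 ] S depth [ 0.313 -0.065 -0.008]
punch [ 0.5205 -0.0181  0.1316] S depth [ 0.519 -0.018  0.129]
punch [ 0.5296 -0.0498  0.1374] S depth [ 0.529 -0.05   0.137]
```

Request:
jog_arm:
  rows:
    - {"dp": [420, -290, -100], "turn": [0, 0, -85], "grip": 1}
    - {"dp": [420, -290, -100], "turn": [0, 0, -85], "grip": 1}
    - {"dp": [420, -290, -100], "turn": [0, 0, -85], "grip": 1}
    - {"dp": [420, -290, -100], "turn": [0, 0, -85], "grip": 1}
    - {"dp": [420, -290, -100], "turn": [0, 0, -85], "grip": 1}
    - {"dp": [420, -290, -100], "turn": [0, 0, -85], "grip": 1}
    - {"dp": [420, -290, -100], "turn": [0, 0, -85], "grip": 1}
    - {"dp": [420, -290, -100], "turn": [0, 0, -85], "grip": 1}
    - {"dp": [420, -290, -100], "turn": [0, 0, -85], "grip": 1}
    - {"dp": [420, -290, -100], "turn": [0, 0, -85], "grip": 1}

```text
time_s: 1.15
position: [0.4873, -0.213, 0.33]
tcp_rot: [[-0.21, 0.978, -0.0], [0.978, 0.21, 0.0], [0.0, -0.0, -1.0]]
force: [0.7, -1.1, 0.2]
opening: 1.004
```

```bash
python3 - <<'E'
from h import *
s=bot.read_state(); print(s['joint_positions'].round(1),s['tcp_rot'].round(3).tolist())
E
```

```text
[-35.7  17.   88.1  -0.   74.9 -47.8] [[-0.21, 0.978, -0.0], [0.978, 0.21, 0.0], [0.0, -0.0, -1.0]]
```

Request:
jog_arm:
  rows:
    - {"dp": [30, 50, 0], "turn": [0, 0, -85], "grip": 1}
    - {"dp": [30, 50, 0], "turn": [0, 0, -85], "grip": 1}
    - {"dp": [30, 50, 0], "turn": [0, 0, -85], "grip": 1}
    - {"dp": [30, 50, 0], "turn": [0, 0, -85], "grip": 1}
    - {"dp": [30, 50, 0], "turn": [0, 0, -85], "grip": 1}
    - {"dp": [30, 50, 0], "turn": [0, 0, -85], "grip": 1}
    - {"dp": [30, 50, 0], "turn": [0, 0, -85], "grip": 1}
    - {"dp": [30, 50, 0], "turn": [0, 0, -85], "grip": 1}
    - {"dp": [30, 50, 0], "turn": [0, 0, -85], "grip": 1}
    - {"dp": [30, 50, 0], "turn": [0, 0, -85], "grip": 1}

```text
time_s: 2.15
position: [0.5291, -0.1752, 0.3293]
tcp_rot: [[-0.992, -0.124, -0.001], [-0.124, 0.992, 0.0], [0.001, 0.001, -1.0]]
force: [-0.6, -0.4, 0.2]
opening: 1.0
```

```bash
python3 - <<'E'
from h import *
s=bot.read_state(); print(s['joint_positions'].round(1))
snap('wrist','w1')
E
```

```text
[ -29.8   19.3   84.7    0.    76.  -126.9]
```

View pics/w1.png

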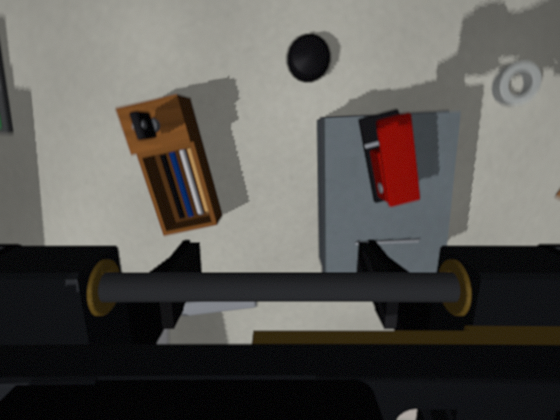

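```bash
python3 - <<'E'
from h import *
crop('w1',310,95,470,215,5,'c4')
crop('w1',100,80,230,180,6,'c5')
E
```

```text
(no output)
```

View pics/c4.png

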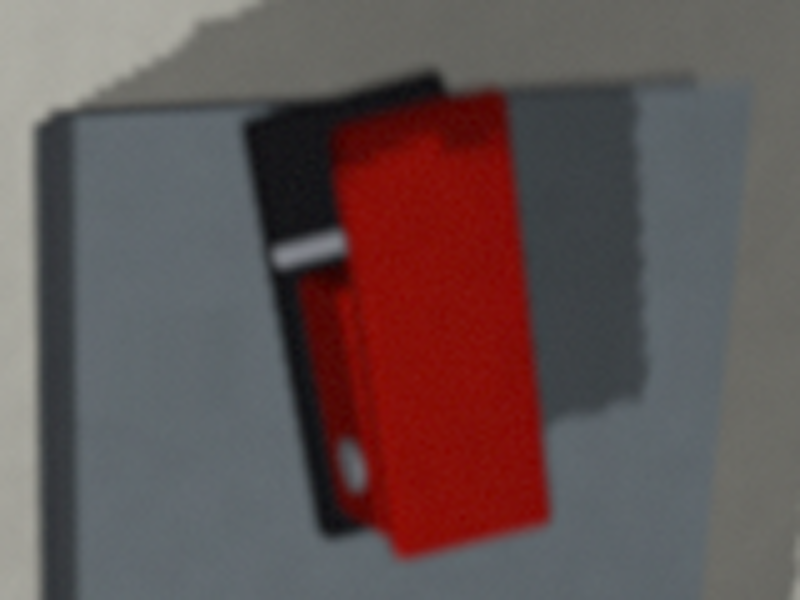

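View pics/c5.png

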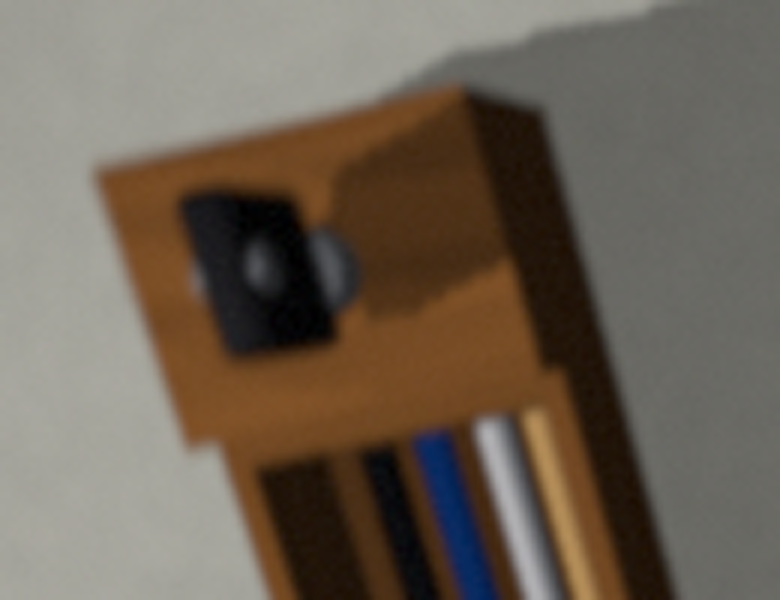

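```bash
python3 - <<'E'
from h import *
W=load('w1')
c4=lambda x,y:(310+(x+.5)/5-.5,95+(y+.5)/5-.5)
c5=lambda x,y:(100+(x+.5)/6-.5,80+(y+.5)/6-.5)
a,b,c=[atz(W,*c4(*q),.10)[:2] for q in [(248,122),(437,72),(325,535)]]
print(a,b,c,np.linalg.norm(b-a),np.linalg.norm(c-a))
x=(c-a)/np.linalg.norm(c-a); print('yaw',np.degrees(np.arctan2(x[1],x[0])))
w=(b-a);w/=np.linalg.norm(w); print('yaw2',np.degrees(np.arctan2(-w[0],w[1])))
# centre: edge lengths nominal
ctr=(b+c)/2; print('ctr',ctr,'grip',ctr+.015*x)
# triangulate with top: lever corners w: (333,125),(505,95),(548,522),(400,557)
T=load('top0');S=load('scene0')
s1=lambda x,y:(150+(x+.5)/5-.5,160+(y+.5)/5-.5);t2=lambda x,y:(240+(x+.5)/4.7-.5,150+(y+.5)/4.7-.5)
for wq,tq,sq in zip([(333,125),(505,95),(548,522),(400,557)],[(315,365),(270,388),(203,258),(250,238)],[(513,130),(565,117),(608,245),None]):
    print('lever',tri([(W,*c4(*wq)),(T,*t2(*tq))]).round(4), atd(W,*c4(*wq)).round(4))
k=[(185,197),(292,190),(335,345),(230,357)]
K=[atz(W,*c5(*q),.112)[:2] for q in k]; print('key',K,np.mean(K,0)); 
print('key edges',[np.linalg.norm(K[i]-K[(i+1)%4]) for i in range(4)]); e=K[2]-K[1]+K[3]-K[0]; print('yaw',np.degrees(np.arctan2(e[1],e[0])))
print(atd(W,*c5(260,300)), 'ring',tri([(W,*c5(263,265)),(T,*t2(697,282))]))
B=[atz(W,*c5(*q),.065)[:2] for q in [(97,170),(462,88),(190,445)]];print('block',B)
e=B[1]-B[0];print('yaw',np.degrees(np.arctan2(-e[0],e[1])),'ctr',(B[1]+B[2])/2)
# lid corners
print('lid',[atz(W,*c4(*q),.09)[:2] for q in [(78,118),(752,85)]],atd(W,*c4(150,400)),atd(W,*c4(650,500)))
E
```

```text
[ 0.44109464 -0.09272765] [ 0.42492086 -0.05177154] [ 0.53583346 -0.05476544] 0.04403401064916909 0.10206161641009606
yaw 21.83616972233457
yaw2 21.549313739186317
ctr [ 0.48037716 -0.05326849] grip [ 0.49430093 -0.04768918]
lever [ 0.4416 -0.0834  0.1365] [ 0.4393 -0.073   0.0999]
lever [ 0.4301 -0.0519  0.141 ] [ 0.4316 -0.0537  0.1472]
lever [ 0.5194 -0.018   0.1358] [ 0.5186 -0.0199  0.1397]
lever [ 0.5305 -0.0495  0.1364] [ 0.5306 -0.0506  0.1395]
key [array([ 0.46663208, -0.35046623]), array([ 0.46285773, -0.33082258]), array([ 0.49007348, -0.32236824]), array([ 0.49482644, -0.34205892])] [ 0.47859743 -0.33642899]
key edges [np.float64(0.020002969449861838), np.float64(0.02849864953013969), np.float64(0.02025618989731058), np.float64(0.02942116187059895)]
yaw 16.925342565856802
[ 0.48355199 -0.33659554  0.1118215 ] ring [ 0.47851218 -0.33816229  0.11043829]
block [array([ 0.46474358, -0.38965685]), array([ 0.43889285, -0.31488633]), array([ 0.51948517, -0.37052294])]
yaw 19.072022736457708 ctr [ 0.47918901 -0.34270463]
lid [array([ 0.4447557 , -0.13062348]), array([0.41794907, 0.02596757])] [ 0.50901732 -0.10206604  0.09157072] [0.51891064 0.0288852  0.08888844]
```

```bash
cat >> h.py <<'E'
def go(x,y,z,yaw=None,s=None):
    s=s or bot.read_state(); R=np.array(s['tcp_rot']); d=R.T@(np.array([x,y,z])-s['position'])*1000
    y0=np.degrees(np.arctan2(R[1,0],R[0,0])); t=0
    if yaw is not None: t=-((yaw-y0+180)%360-180)
    print('dp',d.round(1),'turnz',round(t,1),'yaw',round(y0,1), 'tilt',np.degrees(np.arcsin(R[:2,2])).round(2))
E
python3 -c "
from h import *
go(.4965,-.047,.20,201.7);go(.4965,-.047,.12,201.7)"
```

```text
dp [ 16.  131.3 129.4] turnz -14.4 yaw -172.7 tilt [-0.04  0.02]
dp [ 15.9 131.2 209.4] turnz -14.4 yaw -172.7 tilt [-0.04  0.02]
```

Request:
jog_arm:
  rows:
    - {"dp": [16, 131, 129], "turn": [0, 0, -14.4], "grip": 1}
    - {"dp": [16, 131, 129], "turn": [0, 0, -14.4], "grip": 1}
    - {"dp": [16, 131, 129], "turn": [0, 0, -14.4], "grip": 1}
    - {"dp": [16, 131, 129], "turn": [0, 0, -14.4], "grip": 1}
    - {"dp": [16, 131, 129], "turn": [0, 0, -14.4], "grip": 1}
    - {"dp": [16, 131, 129], "turn": [0, 0, -14.4], "grip": 1}

```text
time_s: 2.8
position: [0.4984, -0.0471, 0.2007]
tcp_rot: [[-0.932, -0.361, -0.0], [-0.361, 0.932, -0.0], [0.0, -0.0, -1.0]]
force: [0.5, 0.3, 0.9]
opening: 0.998
```

```bash
python3 - <<'E'
from h import *
snap('wrist','w2');snap('scene','s2')
crop('s2',200,130,320,220,6.5,'c6')
go(.4965,-.047,.12,201.7)
E
```

```text
dp [ 2.8  2.8 81.9] turnz -0.6 yaw -158.9 tilt [ 0.21 -0.09]
```

View pics/w2.png

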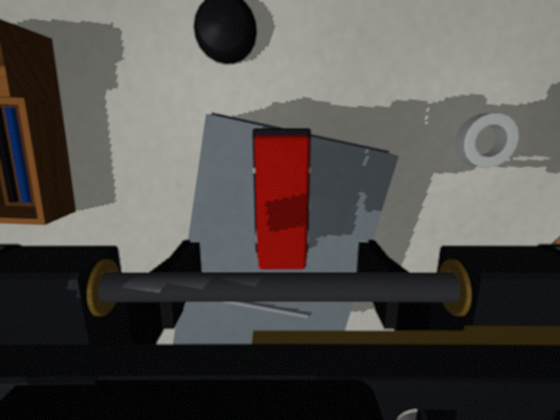

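View pics/c6.png

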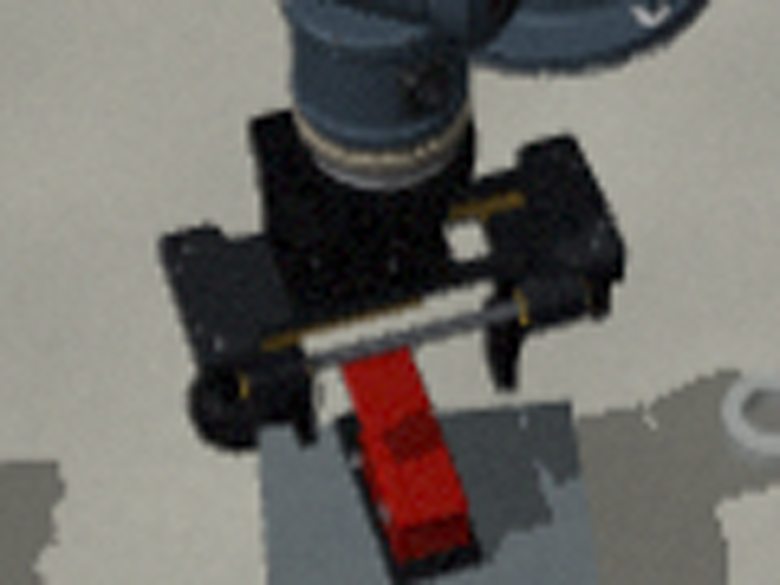

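The punch lies straight between the jaws (columns 255–310, symmetric about the fingers). I'll go down and grip it.

Request:
jog_arm:
  rows:
    - {"dp": [1, 1, 40], "turn": [0, 0, 0], "grip": 1}
    - {"dp": [1, 1, 75], "turn": [0, 0, 0], "grip": 1}
    - {"dp": [1, 1, 81], "turn": [0, 0, 0], "grip": 1}
    - {"dp": [1, 1, 81], "turn": [0, 0, 0], "grip": 0.3}
    - {"dp": [1, 1, 81], "turn": [0, 0, 0], "grip": 0.2}
    - {"dp": [1, 1, 81], "turn": [0, 0, 0], "grip": 0.1}
    - {"dp": [1, 1, 81], "turn": [0, 0, 0], "grip": 0.1}
    - {"dp": [1, 1, 81], "turn": [0, 0, 0], "grip": 0.1}
    - {"dp": [1, 1, 81], "turn": [0, 0, 0], "grip": 0}
    - {"dp": [1, 1, 81], "turn": [0, 0, 0], "grip": 0}

```text
time_s: 3.9
position: [0.4967, -0.0463, 0.1199]
tcp_rot: [[-0.933, -0.361, 0.0], [-0.361, 0.933, 0.0], [-0.0, 0.0, -1.0]]
force: [-0.8, 3.0, 2.8]
opening: 0.451
```

```bash
python3 - <<'E'
from h import *
s=bot.read_state(); print(s['position'],s['force'],s['opening'])
go(.4965,-.047,.23);go(.455,.347,.23);go(.455,.347,.06)
E
```

```text
[ 0.49669252 -0.04631051  0.11990675] [-0.83905757  2.99476997  2.76703825] 0.4514667990527046
dp [   0.4   -0.5 -110.1] turnz 0 yaw -158.8 tilt [0.01 0.02]
dp [-103.2  381.9 -110. ] turnz 0 yaw -158.8 tilt [0.01 0.02]
dp [-103.1  381.8   60. ] turnz 0 yaw -158.8 tilt [0.01 0.02]
```

Request:
jog_arm:
  rows:
    - {"dp": [0, 0, -35], "turn": [0, 0, 0], "grip": 0}
    - {"dp": [0, 0, -75], "turn": [0, 0, 0], "grip": 0}
    - {"dp": [-5, 20, -95], "turn": [0, 0, 0], "grip": 0}
    - {"dp": [-15, 60, -100], "turn": [0, 0, 0], "grip": 0}
    - {"dp": [-27, 100, -100], "turn": [0, 0, 0], "grip": 0}
    - {"dp": [-40, 150, -100], "turn": [0, 0, 0], "grip": 0}
    - {"dp": [-53, 195, -100], "turn": [0, 0, 0], "grip": 0}
    - {"dp": [-66, 240, -100], "turn": [0, 0, 0], "grip": 0}
    - {"dp": [-78, 285, -90], "turn": [0, 0, 0], "grip": 0}
    - {"dp": [-88, 325, -70], "turn": [0, 0, 0], "grip": 0}

```text
time_s: 4.9
position: [0.4616, 0.2909, 0.1902]
tcp_rot: [[-0.932, -0.362, 0.003], [-0.362, 0.932, 0.001], [-0.003, 0.0, -1.0]]
force: [1.1, -0.4, -2.5]
opening: 0.437
```

```bash
python3 - <<'E'
from h import *
s=bot.read_state(); print(s['position'],s['force'],s['opening'])
go(.455,.347,.12);go(.455,.347,.036)
E
```

```text
[0.46158394 0.2909208  0.19018891] [ 1.11191897 -0.35491713 -2.51949266] 0.43668421088139403
dp [-13.9  54.6  70.2] turnz 0 yaw -158.8 tilt [0.17 0.07]
dp [-13.7  54.6 154.2] turnz 0 yaw -158.8 tilt [0.17 0.07]
```

Request:
jog_arm:
  rows:
    - {"dp": [-10, 40, 30], "turn": [0, 0, 0], "grip": 0}
    - {"dp": [-14, 55, 70], "turn": [0, 0, 0], "grip": 0}
    - {"dp": [-14, 55, 105], "turn": [0, 0, 0], "grip": 0}
    - {"dp": [-14, 55, 135], "turn": [0, 0, 0], "grip": 0}
    - {"dp": [-14, 55, 148], "turn": [0, 0, 0], "grip": 0}
    - {"dp": [-14, 55, 152], "turn": [0, 0, 0], "grip": 0}
    - {"dp": [-14, 55, 154], "turn": [0, 0, 0], "grip": 0}
    - {"dp": [-14, 55, 155], "turn": [0, 0, 0], "grip": 0}
    - {"dp": [-14, 55, 156], "turn": [0, 0, 0], "grip": 0}

```text
time_s: 5.8
position: [0.4556, 0.345, 0.0351]
tcp_rot: [[-0.933, -0.361, 0.003], [-0.361, 0.933, 0.001], [-0.003, 0.0, -1.0]]
force: [-0.6, 0.0, -3.0]
opening: 0.434
```

Request:
jog_arm:
  rows:
    - {"dp": [0, 0, 1], "turn": [0, 0, 0], "grip": 0}
    - {"dp": [0, 0, 2], "turn": [0, 0, 0], "grip": 0}
    - {"dp": [0, 0, 3], "turn": [0, 0, 0], "grip": 0}
    - {"dp": [0, 0, 3], "turn": [0, 0, 0], "grip": 0}

```text
time_s: 6.2
position: [0.4554, 0.3449, 0.0334]
tcp_rot: [[-0.933, -0.361, 0.002], [-0.361, 0.933, 0.001], [-0.002, 0.0, -1.0]]
force: [-1.5, -1.6, 12.7]
opening: 0.434
```

Touched down (12.7 N up). I'll release, then rise.

Request:
jog_arm:
  rows:
    - {"dp": [0, 0, 2], "turn": [0, 0, 0], "grip": 0.5}
    - {"dp": [0, 0, 1.5], "turn": [0, 0, 0], "grip": 0.7}
    - {"dp": [0, 0, 1.5], "turn": [0, 0, 0], "grip": 0.9}
    - {"dp": [0, 0, 1.5], "turn": [0, 0, 0], "grip": 1}
    - {"dp": [0, 0, 1.5], "turn": [0, 0, 0], "grip": 1}
    - {"dp": [0, 0, -30], "turn": [0, 0, 0], "grip": 1}
    - {"dp": [0, 0, -75], "turn": [0, 0, 0], "grip": 1}
    - {"dp": [0, 0, -125], "turn": [0, 0, 0], "grip": 1}
    - {"dp": [0, 0, -175], "turn": [0, 0, 0], "grip": 1}
    - {"dp": [0, 0, -200], "turn": [0, 0, 0], "grip": 1}

```text
time_s: 7.2
position: [0.4562, 0.3456, 0.2352]
tcp_rot: [[-0.932, -0.361, 0.006], [-0.361, 0.932, 0.003], [-0.007, 0.001, -1.0]]
force: [0.5, -0.1, -0.6]
opening: 0.996
```

```bash
python3 - <<'E'
from h import *
snap('wrist','w3');snap('scene','s3'); 
crop('s3',130,120,430,280,2.6,'c7')
go(.52,-.04,.24,189);go(.52,-.04,.24,197)
E
```

```text
dp [  80.7 -382.6   -5.8] turnz 12.2 yaw -158.8 tilt [0.52 0.26]
dp [  80.7 -382.6   -5.8] turnz 4.2 yaw -158.8 tilt [0.52 0.26]
```

View pics/w3.png

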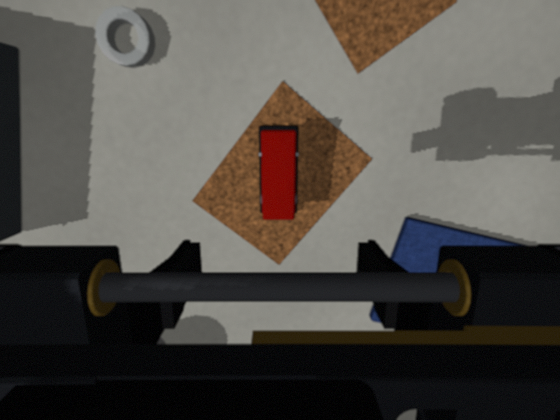

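View pics/c7.png

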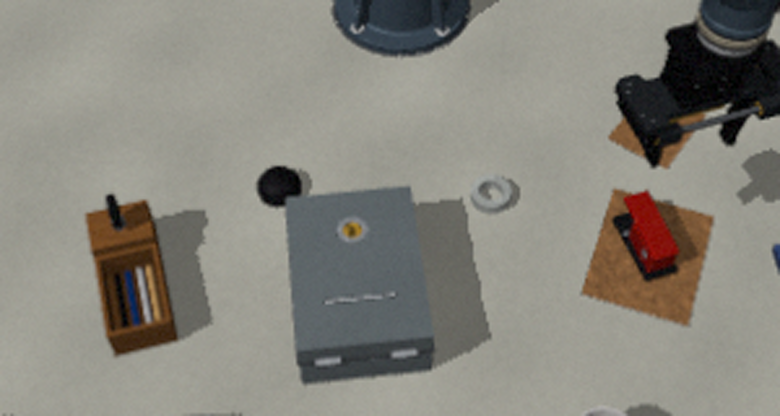

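The punch stands upright in the middle of the mat (wrist view, 279,172), and the brass lock is now visible. Next I'll hover over the lock to measure it.

Request:
jog_arm:
  rows:
    - {"dp": [12, -48, -6], "turn": [0, 0, 4], "grip": 1}
    - {"dp": [25, -98, -6], "turn": [0, 0, 8], "grip": 1}
    - {"dp": [37, -147, -6], "turn": [0, 0, 12.5], "grip": 1}
    - {"dp": [49, -196, -6], "turn": [0, 0, 12.5], "grip": 1}
    - {"dp": [61, -245, -6], "turn": [0, 0, 12.5], "grip": 1}
    - {"dp": [73, -293, -6], "turn": [0, 0, 12.5], "grip": 1}
    - {"dp": [85, -340, -6], "turn": [0, 0, 12.5], "grip": 1}
    - {"dp": [93, -370, -6], "turn": [0, 0, 12.5], "grip": 1}
    - {"dp": [98, -390, -6], "turn": [0, 0, 12.5], "grip": 1}
    - {"dp": [98, -390, -6], "turn": [0, 0, 12.5], "grip": 1}

```text
time_s: 8.3
position: [0.5039, -0.057, 0.2352]
tcp_rot: [[-0.989, -0.147, -0.002], [-0.147, 0.989, 0.0], [0.002, 0.0, -1.0]]
force: [0.1, 0.1, -0.0]
opening: 0.998
```

```bash
python3 - <<'E'
from h import *
s=bot.read_state(); print(s['joint_positions'].round(1))
snap('wrist','w4')
go(.49,-.1,.24)
E
```

```text
[ -19.1   21.1   98.6   -0.    60.4 -117.5]
dp [ 19.8 -42.3  -4.8] turnz 0 yaw -171.5 tilt [-0.16  0.07]
```

View pics/w4.png

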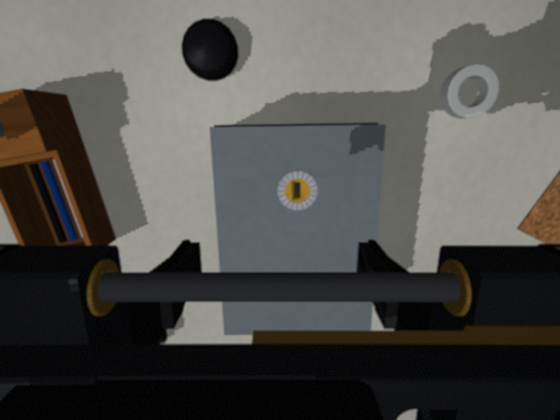

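```bash
python3 - <<'E'
from h import *
crop('w4',260,155,335,225,8,'c8')
go(.502,-.045,.16)
E
```

```text
dp [-0.4 10.2 75.3] turnz 0 yaw -171.5 tilt [-0.16  0.07]
```

View pics/c8.png

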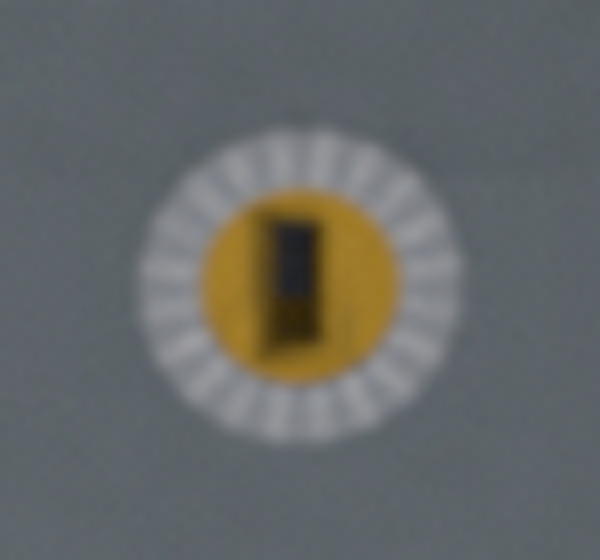

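Request:
jog_arm:
  rows:
    - {"dp": [0, 12, 40], "turn": [0, 0, 0], "grip": 1}
    - {"dp": [0, 12, 75], "turn": [0, 0, 0], "grip": 1}
    - {"dp": [0, 12, 75], "turn": [0, 0, 0], "grip": 1}
    - {"dp": [0, 12, 75], "turn": [0, 0, 0], "grip": 1}
    - {"dp": [0, 12, 75], "turn": [0, 0, 0], "grip": 1}

```text
time_s: 8.85
position: [0.5033, -0.0423, 0.163]
tcp_rot: [[-0.988, -0.152, 0.002], [-0.152, 0.988, -0.001], [-0.002, -0.001, -1.0]]
force: [-0.5, -0.2, 0.6]
opening: 1.0
```

```bash
python3 - <<'E'
from h import *
snap('wrist','w5')
s=bot.read_state(); print(s['position'])
E
```

```text
[ 0.50350484 -0.04252757  0.16326661]
```

View pics/w5.png

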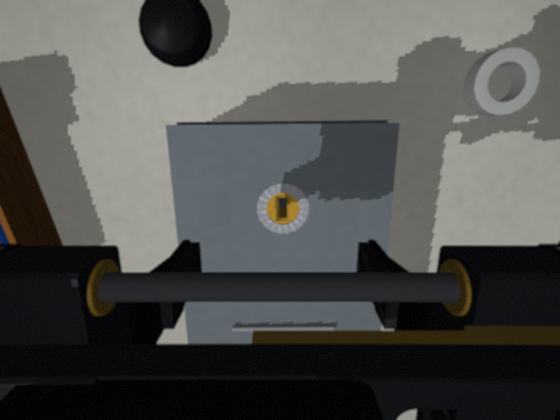

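```bash
python3 - <<'E'
from h import *
crop('w5',245,170,320,245,8,'c9')
s=bot.read_state();print(s['position'],s['tcp_rot'].round(4).tolist())
# lid fit: edges
for n in ['w4','w5']:
    c=load(n); print(n,c['p'],(np.array(c['R'])[:,2]).round(4))
E
```

```text
[ 0.50350484 -0.04252757  0.16326661] [[-0.9885, -0.1514, 0.0033], [-0.1514, 0.9885, -0.001], [-0.0031, -0.0014, -1.0]]
w4 [ 0.43243506 -0.06846968  0.38704859] [ 0.2603  0.039  -0.9648]
w5 [ 0.43122279 -0.05402269  0.31450053] [ 0.2643  0.0396 -0.9636]
```

View pics/c9.png

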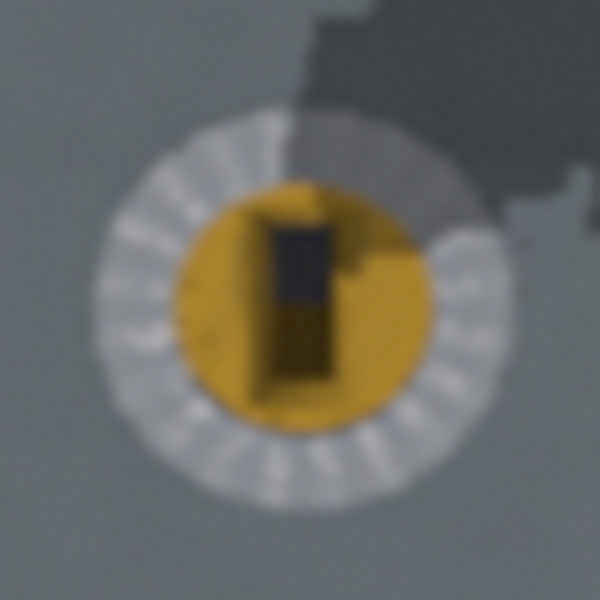

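```bash
python3 - <<'E'
from h import *
A=load('w4');B=load('w5');T=load('s3')
a=(260+301.5/8-.5,155+285.5/8-.5); b=(245+305/8-.5,170+309/8-.5)
P=tri([(A,*a),(B,*b)]);print(P, proj(A,P)-a,proj(B,P)-b)
print(atz(A,*a,.091),atz(B,*b,.091),atd(B,*b))
sc=(130+351.5/2.6-.5,120+230/2.6-.5);print('scene',atz(T,*sc,.091))
# keyway long axis in w5
e=[atz(B,245+x/8-.5,170+y/8-.5,.09) for x,y in [(333,232),(331,378)]];d=e[1]-e[0];print('yaw',np.degrees(np.arctan2(d[1],d[0])),np.linalg.norm(d))
L=[(168,124),(398,122)];q=[atz(B,*l,.09) for l in L];d=q[1]-q[0];print('lid yaw',np.degrees(np.arctan2(-d[0],d[1])),np.linalg.norm(d))
s=bot.read_state();R=s['tcp_rot']
for h in [-8,0,11,51]:print(h,proj(B,s['position']+R[:,2]*h/1000))
E
```

```text
[ 0.48961276 -0.04236855  0.09646283] [-0.0632514  -0.04781056] [0.08252096 0.06316389]
[ 0.4907248  -0.04181036  0.091     ] [ 0.49103742 -0.04214402  0.091     ] [ 0.49883693 -0.0405951   0.06185669]
scene [ 0.49133579 -0.04178702  0.091     ]
yaw 8.365629444478952 0.013956870081788988
lid yaw 9.243988324869168 0.15766897411589997
-8 [279.74578364 273.98156982]
0 [279.69284142 266.93431348]
11 [279.62765822 258.25647987]
51 [279.44512893 233.94958692]
```

```bash
python3 - <<'E'
from h import *
go(.4835,-.34,.24,198)
E
```

```text
dp [  64.6 -291.1  -76.5] turnz -9.3 yaw -171.3 tilt [ 0.19 -0.05]
```

Request:
jog_arm:
  rows:
    - {"dp": [0, -10, -45], "turn": [0, 0, -3], "grip": 1}
    - {"dp": [10, -45, -76], "turn": [0, 0, -9.3], "grip": 1}
    - {"dp": [22, -95, -76], "turn": [0, 0, -9.3], "grip": 1}
    - {"dp": [33, -145, -76], "turn": [0, 0, -9.3], "grip": 1}
    - {"dp": [44, -193, -76], "turn": [0, 0, -9.3], "grip": 1}
    - {"dp": [55, -240, -76], "turn": [0, 0, -9.3], "grip": 1}
    - {"dp": [62, -275, -76], "turn": [0, 0, -9.3], "grip": 1}
    - {"dp": [65, -291, -76], "turn": [0, 0, -9.3], "grip": 1}
    - {"dp": [65, -291, -76], "turn": [0, 0, -9.3], "grip": 1}
    - {"dp": [65, -291, -76], "turn": [0, 0, -9.3], "grip": 1}

```text
time_s: 9.9
position: [0.4818, -0.3386, 0.2381]
tcp_rot: [[-0.951, -0.309, 0.0], [-0.309, 0.951, 0.001], [-0.0, 0.001, -1.0]]
force: [-0.4, 1.0, -0.4]
opening: 1.001
```

```bash
python3 - <<'E'
from h import *
snap('wrist','w6');go(.4835,-.34,.24,198)
crop('w6',200,120,340,260,5,'c10')
print(bot.read_state()['joint_positions'].round(1))
E
```

```text
dp [-0.9 -2.5 -2. ] turnz 0.0 yaw -162.0 tilt [-0.02  0.08]
[ -45.9   27.1   87.1    0.    65.8 -154. ]
```

View pics/w6.png

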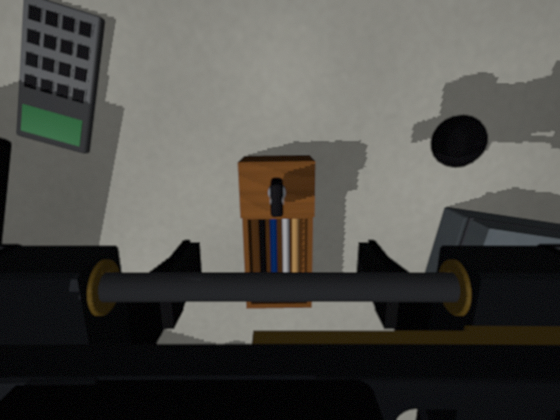

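View pics/c10.png

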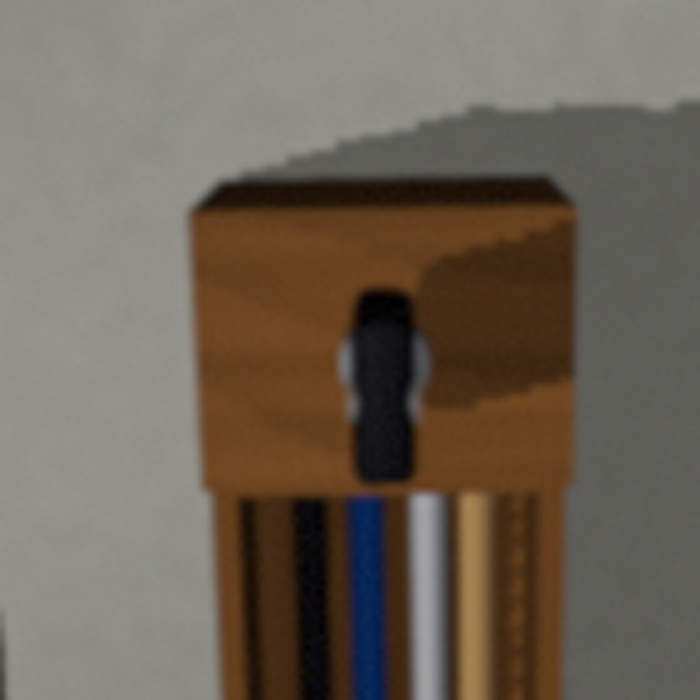

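```bash
python3 - <<'E'
from h import *
W=load('w6')
c=lambda x,y:(200+(x+.5)/5-.5,120+(y+.5)/5-.5)
for q in [(384,322),(384,401),(384,480),(355,401),(413,401)]: print(atz(W,*c(*q),.112).round(4),atd(W,*c(*q)).round(4))
B=[atz(W,*c(*q),.065)[:2] for q in [(192,213),(576,210),(570,488),(206,490)]];print(B,np.mean(B,0))
s=bot.read_state();R=s['tcp_rot']
for z in [.112,.094]:print(z,proj(W,s['position']+R[:,2]*(s['position'][2]-z)))
K=atz(W,*c(384,401),.112);go(K[0],K[1],.10)
W1=load('w1');print(proj(W1,np.r_[K[:2],.112]))
E
```

```text
[ 0.4635 -0.3473  0.112 ] [ 0.4634 -0.3473  0.1124]
[ 0.4773 -0.3428  0.112 ] [ 0.4775 -0.3427  0.1111]
[ 0.4915 -0.3382  0.112 ] [ 0.4919 -0.3381  0.1109]
[ 0.479  -0.3478  0.112 ] [ 0.4791 -0.3478  0.1113]
[ 0.4757 -0.3378  0.112 ] [ 0.4758 -0.3378  0.1117]
[array([ 0.46268627, -0.38920823]), array([ 0.43773288, -0.31447543]), array([ 0.49420236, -0.29554332]), array([ 0.51884491, -0.36991576])] [ 0.47836661 -0.34228568]
0.112 [280.16168493 206.03871433]
0.094 [280.08125627 201.29751082]
dp [  5.9  -3.4 138. ] turnz 0 yaw -162.0 tilt [-0.02  0.08]
[137.34103996 123.20474153]
```

Request:
jog_arm:
  rows:
    - {"dp": [5, -3, 45], "turn": [0, 0, 0], "grip": 1}
    - {"dp": [5, -3, 90], "turn": [0, 0, 0], "grip": 0.6}
    - {"dp": [5, -3, 110], "turn": [0, 0, 0], "grip": 0.6}
    - {"dp": [5, -3, 110], "turn": [0, 0, 0], "grip": 0.6}

```text
time_s: 10.35
position: [0.4765, -0.3402, 0.1247]
tcp_rot: [[-0.95, -0.311, -0.006], [-0.311, 0.95, 0.007], [0.003, 0.008, -1.0]]
force: [-0.5, -0.7, 0.5]
opening: 0.81
```

```bash
python3 - <<'E'
from h import *
snap('wrist','w7');go(.478,-.3425,.09,198)
crop('w7',180,130,380,280,4,'c11')
s=bot.read_state();W=load('w7')
print(s['position'],s['opening'],proj(W,s['position']),proj(W,s['position']+s['tcp_rot'][:,2]*.014))
E
```

```text
dp [-0.  -0.9 36.7] turnz 0.1 yaw -161.9 tilt [-0.15  0.18]
[ 0.47777142 -0.34177326  0.12674985] 0.7687064707794155 [276.51161128 269.64583729] [276.56977055 258.50651919]
```

View pics/c11.png

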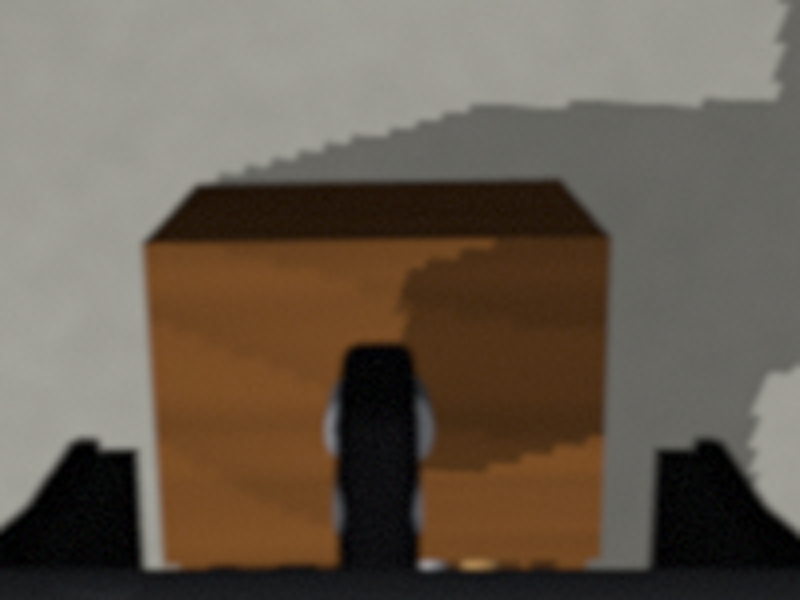

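```bash
python3 - <<'E'
from h import *
s=bot.read_state();snap('wrist','w8')
crop('w8',180,130,380,280,4,'c12')
W=load('w8')
print(s['position'],s['opening'],proj(W,s['position']),proj(W,s['position']+s['tcp_rot'][:,2]*.014))
print(atz(W,180+378/4-.5,130+530/4-.5,.112), np.degrees(np.arcsin(s['tcp_rot'][:2,2])))
go(.478,-.3425,.09,198)
E
```

```text
[ 0.47777142 -0.34177326  0.12674985] 0.7687064707794155 [280.13467254 266.63046472] [280.02559609 255.78762198]
[ 0.48277108 -0.34370678  0.112     ] [-0.15086425  0.17978964]
dp [ 0.5  0.8 38.2] turnz 0.1 yaw -161.9 tilt [0.   0.02]
```

View pics/c12.png

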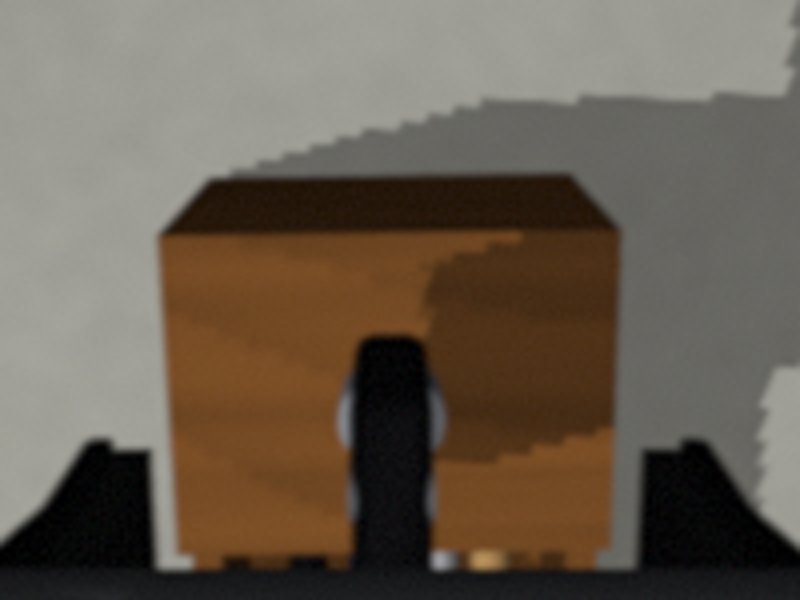

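Request:
jog_arm:
  rows:
    - {"dp": [0.5, -0.6, 20], "turn": [0, 0, 0], "grip": 0.6}
    - {"dp": [0.5, -0.6, 36.5], "turn": [0, 0, 0], "grip": 0.4}
    - {"dp": [0.5, -0.6, 36.5], "turn": [0, 0, 0], "grip": 0.3}
    - {"dp": [0.5, -0.6, 36.5], "turn": [0, 0, 0], "grip": 0.2}
    - {"dp": [0.5, -0.6, 36.5], "turn": [0, 0, 0], "grip": 0.1}
    - {"dp": [0.5, -0.6, 36.5], "turn": [0, 0, 0], "grip": 0}
    - {"dp": [0.5, -0.6, 36.5], "turn": [0, 0, 0], "grip": 0}
    - {"dp": [0.5, -0.6, 36.5], "turn": [0, 0, 0], "grip": 0}
    - {"dp": [0.5, -0.6, 36.5], "turn": [0, 0, 0], "grip": 0}

```text
time_s: 11.35
position: [0.4774, -0.3442, 0.0916]
tcp_rot: [[-0.951, -0.309, -0.001], [-0.309, 0.951, 0.002], [0.0, 0.002, -1.0]]
force: [-1.0, 3.5, 6.0]
opening: 0.134
```

```bash
python3 - <<'E'
from h import *
s=bot.read_state();print(s['position'],s['force'],s['opening'],s['moment'],s['joint_positions'].round(1))
go(.478,-.3425,.09,198)
E
```

```text
[ 0.47741701 -0.34420319  0.09158671] [-1.02713882  3.54170027  5.98099219] 0.13381386439085144 [ 0.8519352  -0.01997577  0.00370519] [ -46.7   38.5   93.9    0.    47.7 -154.7]
dp [-1.1  1.4  1.6] turnz -0.0 yaw -162.0 tilt [-0.05  0.1 ]
```

Request:
jog_arm:
  rows:
    - {"dp": [0, 0.5, -5], "turn": [0, 0, 0], "grip": 0}
    - {"dp": [0, 0.5, -15], "turn": [0, 0, 0], "grip": 0}
    - {"dp": [0, 0.5, -30], "turn": [0, 0, 0], "grip": 0}
    - {"dp": [0, 0.5, -45], "turn": [0, 0, 0], "grip": 0}
    - {"dp": [0, 0.5, -65], "turn": [0, 0, 0], "grip": 0}
    - {"dp": [0, 0.5, -90], "turn": [0, 0, 0], "grip": 0}
    - {"dp": [0, 0.5, -110], "turn": [0, 0, 0], "grip": 0}
    - {"dp": [0, 0.5, -110], "turn": [0, 0, 0], "grip": 0}

```text
time_s: 12.15
position: [0.4796, -0.3472, 0.205]
tcp_rot: [[-0.951, -0.309, 0.006], [-0.309, 0.951, -0.007], [-0.004, -0.009, -1.0]]
force: [1.5, -0.2, -1.2]
opening: 0.135
```

```bash
python3 - <<'E'
from h import *
s=bot.read_state();print(s['position'],s['force'],s['opening'])
snap('wrist','w9');snap('scene','s9')
crop('w9',180,130,380,280,4,'c13')
E
```

```text
[ 0.47962563 -0.34719596  0.20503829] [ 1.4984506  -0.16252978 -1.15455118] 0.1352312733783959
```

View pics/c13.png

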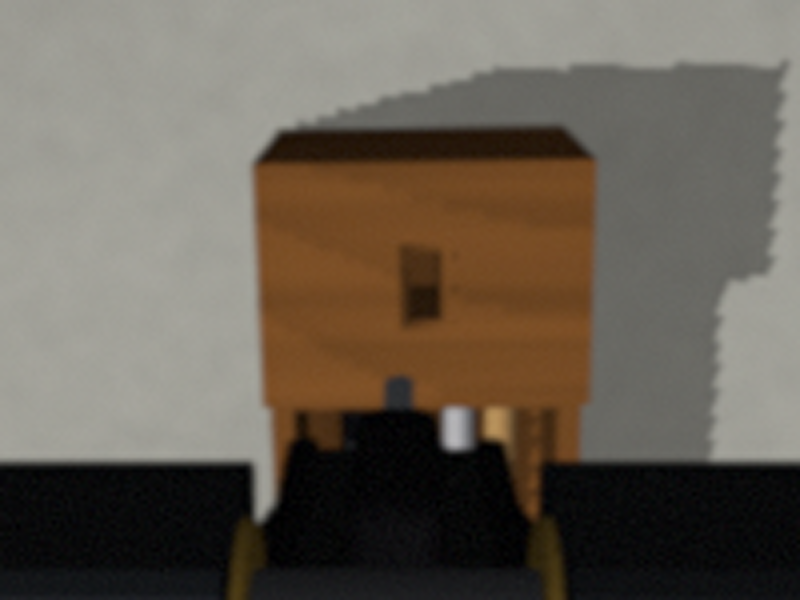

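```bash
python3 - <<'E'
from h import *
s=bot.read_state();print(s['position'])
go(.490,-.0423,.185,188.6)
E
```

```text
[ 0.47780824 -0.34520978  0.20165046]
dp [-105.   284.4   16.2] turnz 9.4 yaw -162.0 tilt [ 0.07 -0.09]
```

Request:
jog_arm:
  rows:
    - {"dp": [-12, 32, 0], "turn": [0, 0, 2], "grip": 0}
    - {"dp": [-30, 80, 0], "turn": [0, 0, 5], "grip": 0}
    - {"dp": [-47, 127, 0], "turn": [0, 0, 9.4], "grip": 0}
    - {"dp": [-64, 174, 0], "turn": [0, 0, 9.4], "grip": 0}
    - {"dp": [-81, 220, 0], "turn": [0, 0, 9.4], "grip": 0}
    - {"dp": [-95, 257, 5], "turn": [0, 0, 9.4], "grip": 0}
    - {"dp": [-102, 276, 12], "turn": [0, 0, 9.4], "grip": 0}
    - {"dp": [-105, 284, 16], "turn": [0, 0, 9.4], "grip": 0}
    - {"dp": [-105, 284, 16], "turn": [0, 0, 9.4], "grip": 0}
    - {"dp": [-105, 284, 16], "turn": [0, 0, 9.4], "grip": 0}

```text
time_s: 13.25
position: [0.49, -0.0431, 0.1848]
tcp_rot: [[-0.989, -0.149, -0.0], [-0.149, 0.989, -0.0], [0.001, -0.0, -1.0]]
force: [0.1, -0.4, -0.5]
opening: 0.135
```

Request:
jog_arm:
  rows:
    - {"dp": [0, 0, 0], "turn": [0, 0, 0], "grip": 0}
    - {"dp": [0, 0, 0], "turn": [0, 0, 0], "grip": 0}
    - {"dp": [0, 0, 0], "turn": [0, 0, 0], "grip": 0}

```text
time_s: 13.55
position: [0.4901, -0.0431, 0.1854]
tcp_rot: [[-0.989, -0.148, 0.001], [-0.148, 0.989, -0.0], [-0.0, -0.0, -1.0]]
force: [0.0, 0.2, -0.9]
opening: 0.132
```

```bash
python3 - <<'E'
from h import *
s=bot.read_state();snap('wrist','w10');print(s['position'],s['force'])
go(.490,-.0423,.185,188.6)
crop('w10',180,130,380,280,4,'c14')
W=load('w10')
print('keyway pred',proj(W,[.491,-.042,.09]),'tip pred',proj(W,s['position']+s['tcp_rot'][:,2]*.0566),'TCP',proj(W,s['position']))
E
```

```text
[ 0.49005828 -0.04309012  0.18535976] [ 0.03177577  0.18909241 -0.86362884]
dp [-0.1  0.6  0.4] turnz -0.1 yaw -171.5 tilt [ 0.03 -0.01]
keyway pred [280.8464224  216.40655218] tip pred [279.81836369 230.84597909] TCP [280.17514392 266.4505696 ]
```

View pics/c14.png

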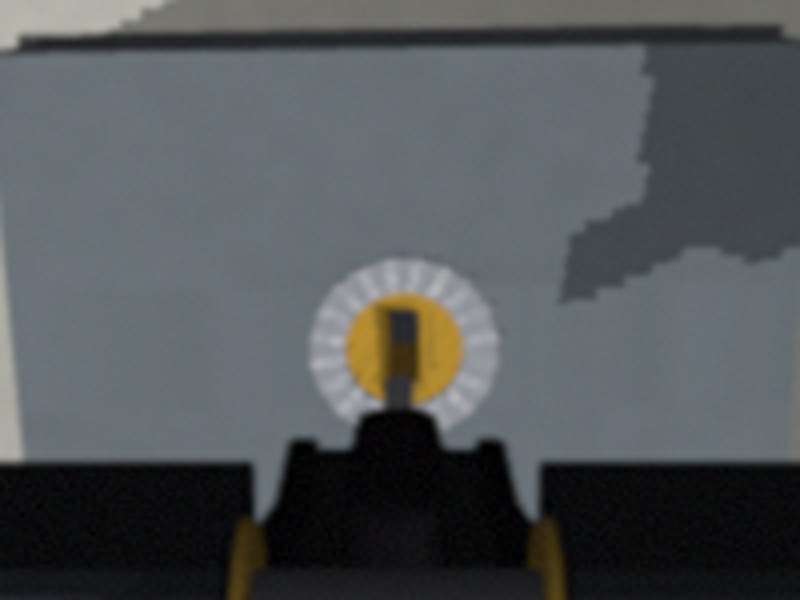

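Request:
jog_arm:
  rows:
    - {"dp": [1, 1.2, 10], "turn": [0, 0, 0], "grip": 0}
    - {"dp": [1, 1.2, 22], "turn": [0, 0, 0], "grip": 0}
    - {"dp": [1, 1.2, 30], "turn": [0, 0, 0], "grip": 0}
    - {"dp": [1, 1.2, 30], "turn": [0, 0, 0], "grip": 0}
    - {"dp": [1, 1.2, 30], "turn": [0, 0, 0], "grip": 0}
    - {"dp": [1, 1.2, 30], "turn": [0, 0, 0], "grip": 0}

```text
time_s: 14.2
position: [0.489, -0.0412, 0.1554]
tcp_rot: [[-0.989, -0.149, 0.001], [-0.149, 0.989, -0.0], [-0.001, -0.0, -1.0]]
force: [-1.0, 0.7, 0.1]
opening: 0.135
```

```bash
python3 - <<'E'
from h import *
s=bot.read_state();snap('wrist','w11');print(s['position'],s['force'])
crop('w11',240,180,320,240,10,'c15')
W=load('w11');R=s['tcp_rot'];p=s['position']
for q in [(0,0,.0566),(.007,0,.0566),(.007,0,.0266)]: print(q,(proj(W,p+R@np.array(q))-[240,180])*10)
for q in [(0,0),(-.00775,0),(.011,0)]:
    a=np.radians(8.6);print(q,(proj(W,[.491+q[0]*np.cos(a),-.042+q[0]*np.sin(a),.09])-[240,180])*10)
E
```

```text
[ 0.4889897  -0.04118955  0.15542083] [-1.01940042  0.67868998  0.10339066]
(0, 0, 0.0566) [398.3799424  508.15344113]
(0.007, 0, 0.0566) [398.55127551 412.50208774]
(0.007, 0, 0.0266) [400.24262419 562.78317822]
(0, 0) [383.04483189 491.85218053]
(-0.00775, 0) [383.04682636 389.92749241]
(0.011, 0) [383.0419012  633.43970529]
```

View pics/c15.png

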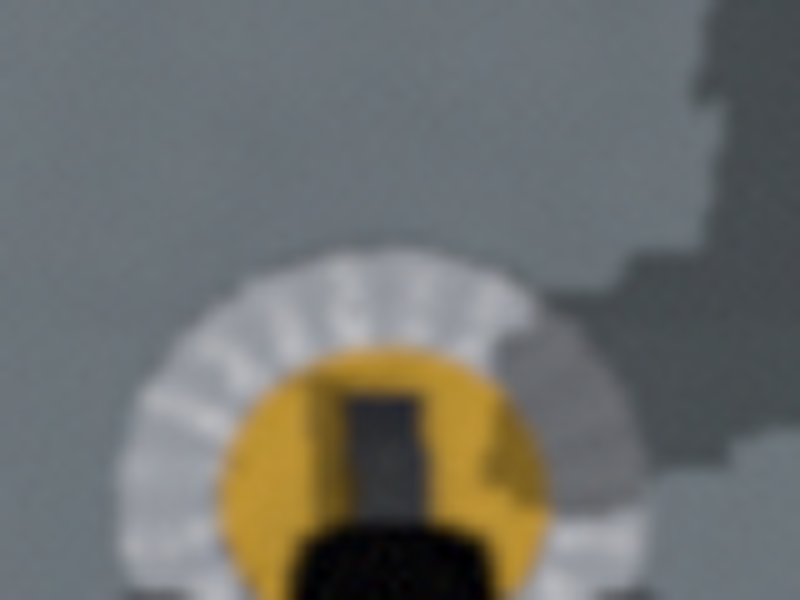

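```bash
python3 - <<'E'
from h import *
im=load('w11')['im'][205:236,265:295].astype(float)
im=np.clip(im*1.0,0,160)/160*255
im=255*(np.clip(im,0,160)/160)**.6
cv2.imwrite('pics/c16.png',cv2.resize(im.astype(np.uint8)[:,:,::-1],None,fx=18,fy=18,interpolation=cv2.INTER_CUBIC))
d=load('w11')['d'];print(d[214:236,270:290:2].round(3))
E
```

```text
[[0.224 0.224 0.226 0.224 0.225 0.224 0.224 0.225 0.226 0.225]
 [0.226 0.225 0.225 0.225 0.225 0.225 0.225 0.225 0.225 0.224]
 [0.227 0.226 0.225 0.227 0.226 0.226 0.225 0.225 0.224 0.225]
 [0.226 0.226 0.227 0.226 0.226 0.228 0.226 0.227 0.226 0.224]
 [0.228 0.227 0.229 0.227 0.229 0.229 0.228 0.227 0.227 0.227]
 [0.227 0.227 0.259 0.258 0.259 0.258 0.232 0.228 0.228 0.226]
 [0.226 0.227 0.261 0.259 0.259 0.259 0.234 0.227 0.227 0.227]
 [0.227 0.228 0.259 0.258 0.259 0.259 0.235 0.227 0.227 0.226]
 [0.228 0.229 0.259 0.259 0.259 0.258 0.235 0.227 0.228 0.227]
 [0.227 0.228 0.257 0.26  0.259 0.259 0.236 0.229 0.228 0.227]
 [0.227 0.228 0.258 0.259 0.215 0.216 0.239 0.229 0.228 0.228]
 [0.228 0.228 0.257 0.213 0.214 0.214 0.214 0.229 0.228 0.228]
 [0.228 0.23  0.256 0.211 0.211 0.212 0.212 0.229 0.227 0.228]
 [0.228 0.228 0.256 0.209 0.209 0.21  0.21  0.23  0.228 0.229]
 [0.228 0.229 0.256 0.208 0.207 0.209 0.208 0.229 0.229 0.229]
 [0.229 0.229 0.255 0.204 0.206 0.205 0.205 0.229 0.229 0.229]
 [0.228 0.23  0.252 0.204 0.204 0.202 0.203 0.23  0.227 0.23 ]
 [0.229 0.229 0.25  0.202 0.202 0.201 0.201 0.23  0.23  0.229]
 [0.228 0.173 0.171 0.172 0.172 0.173 0.172 0.171 0.229 0.229]
 [0.173 0.171 0.171 0.171 0.171 0.171 0.171 0.17  0.172 0.231]
 [0.171 0.169 0.17  0.169 0.169 0.169 0.168 0.169 0.17  0.171]
 [0.17  0.169 0.169 0.168 0.167 0.169 0.169 0.168 0.17  0.17 ]]
```

View pics/c16.png

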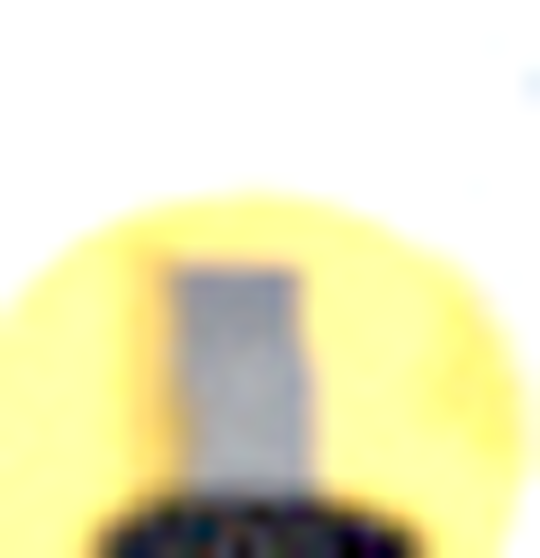

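```bash
python3 - <<'E'
from h import *
W=load('w11');d=W['d']
for r in range(216,233): print(r,''.join('#' if x>.24 else ('B' if .18<x<.2195 else ('k' if x<.18 else ('+' if x>.2305 else '.'))) for x in d[r,266:296]), ((d[r,266:296]<.2195)&(d[r,266:296]>.18)).nonzero()[0][[0,-1]]+266 if ((d[r,266:296]<.2195)&(d[r,266:296]>.18)).any() else '', (d[r,266:296]>.24).nonzero()[0][[0,-1]]+266 if (d[r,266:296]>.24).any() else '')
E
```

```text
216 ........................k.....  
217 ..............................  
218 ..............................  
219 ........########+.............  [274 281]
220 ........########+.............  [274 281]
221 ...k....########+.............  [274 281]
222 ........########+.............  [274 281]
223 ........########+.............  [274 281]
224 ........###BBBBB+............. [277 281] [274 276]
225 ........##BBBBBBB............. [276 282] [274 275]
226 ........##BBBBBBB............. [276 282] [274 275]
227 ........##BBBBBBB+............ [276 282] [274 275]
228 .......+##BBBBBBB............. [276 282] [274 275]
229 .......+##BBBBBBB............. [276 282] [274 275]
230 ........##BBBBBBB............. [276 282] [274 275]
231 ...k.+.+##BBBBBBB............. [276 282] [274 275]
232 .....+kkkkkkkkkkkkkk..........
```

```bash
python3 - <<'E'
from h import *
s=bot.read_state();print(s['position'],s['force'],s['time_s'])
go(.4889,-.04178,.1554)
E
```

```text
[ 0.48902699 -0.04120194  0.15552598] [-0.24287459  0.51326675 -0.35563899] 14.25
dp [ 0.2 -0.6  0.1] turnz 0 yaw -171.4 tilt [ 0.05 -0.02]
```

Request:
jog_arm:
  rows:
    - {"dp": [0.1, -0.6, 3], "turn": [0, 0, 0], "grip": 0}
    - {"dp": [0.1, -0.6, 6], "turn": [0, 0, 0], "grip": 0}
    - {"dp": [0.1, -0.6, 8], "turn": [0, 0, 0], "grip": 0}
    - {"dp": [0.1, -0.6, 10], "turn": [0, 0, 0], "grip": 0}
    - {"dp": [0.1, -0.6, 12], "turn": [0, 0, 0], "grip": 0}
    - {"dp": [0.1, -0.6, 14], "turn": [0, 0, 0], "grip": 0}
    - {"dp": [0.1, -0.6, 14], "turn": [0, 0, 0], "grip": 0}

```text
time_s: 14.95
position: [0.4891, -0.0418, 0.141]
tcp_rot: [[-0.989, -0.149, 0.001], [-0.149, 0.989, -0.0], [-0.001, -0.0, -1.0]]
force: [1.0, 0.5, -1.7]
opening: 0.136
```

```bash
cat > v.py <<'E'
from h import *
import sys
n=sys.argv[1]
s=bot.read_state();snap('wrist',n);print(s['position'].round(4),s['force'].round(1),s['moment'].round(2),s['opening'].round(3),s['time_s'])
W=load(n);d=W['d']
for r in range(214,236): print(r,' '.join('%3d'%(1000*x) for x in d[r,270:290]))
E
python3 v.py w12
```

```text
Traceback (most recent call last):
  File "v.py", line 4, in <module>
    s=bot.read_state();snap('wrist',n);print(s['position'].round(4),s['force'].round(1),s['moment'].round(2),s['opening'].round(3),s['time_s'])
                                                                                                             ^^^^^^^^^^^^^^^^^^
AttributeError: 'float' object has no attribute 'round'
```

Request:
jog_arm:
  rows:
    - {"dp": [0, 0, 2], "turn": [0, 0, 0], "grip": 0}
    - {"dp": [0, 0, 4], "turn": [0, 0, 0], "grip": 0}
    - {"dp": [0, 1.3, 5], "turn": [0, 0, 0], "grip": 0}
    - {"dp": [0, -1.3, 6], "turn": [0, 0, 0], "grip": 0}
    - {"dp": [0, 1.3, 7], "turn": [0, 0, 0], "grip": 0}
    - {"dp": [0, -1.3, 8], "turn": [0, 0, 0], "grip": 0}
    - {"dp": [0, 1.3, 8], "turn": [0, 0, 0], "grip": 0}
    - {"dp": [0, -1.3, 8], "turn": [0, 0, 0], "grip": 0}
    - {"dp": [0, 0, 8], "turn": [0, 0, 0], "grip": 0}

```text
time_s: 15.9
position: [0.4892, -0.0422, 0.1334]
tcp_rot: [[-0.989, -0.149, 0.001], [-0.149, 0.989, -0.001], [-0.001, -0.001, -1.0]]
force: [1.1, -4.5, 2.3]
opening: 0.139
```

```bash
sed -i "s/s\['opening'\].round(3)/s['opening']/" v.py; python3 v.py w13; python3 -c "
from h import *
crop('w13',220,170,340,260,6.5,'c17')"
```

```text
[ 0.4892 -0.0422  0.1334] [ 1.1 -4.5  2.3] [-0.84 -0.46  0.03] 0.13920747981747125 15.9
214 202 201 200 200 200 201 200 202 201 201 201 199 201 200 200 201 201 201 200 202
215 201 201 200 201 202 201 201 201 201 202 201 201 201 200 201 201 201 200 201 200
216 203 201 201 202 200 201 202 201 201 201 200 201 200 200 202 202 201 201 201 200
217 201 200 201 201 202 201 202 201 201 202 201 202 202 201 201 200 202 202 201 201
218 202 203 201 201 201 201 202 201 201 202 202 201 202 202 202 202 201 202 200 200
219 201 202 201 201 201 201 201 202 202 203 202 202 201 202 202 202 202 201 202 201
220 202 201 201 201 202 201 203 202 202 204 203 202 201 203 201 202 202 201 202 203
221 202 202 203 202 201 202 202 202 202 203 202 202 202 202 202 202   0 202 202 202
222 201 202 201 202 203 202 203 201 203 202 202 201 203 202 202 202 202 203 202 202
223 202 202 201 202 202 202 203 202 202 203 203 203 203 202 203 203   0 204 202 204
224 202 203 202 203 201 202 204 204 203 204 204 204 203 204 204 203 203   0 202 203
225 202 203 205 205 204 204 204 204 204 205 204 204 204 204 204 203 204 203 202 202
226 205 204 204 204 204 205 205 204 204 205 204 204 204 205 205 205 204 205 203 203
227 204 206 205 205 206 206 206 206 206 205 205 205 205 204 205 205 206 204 204 204
228 204 204 206 206 207 208 207 206 206 205 207 206 206 207 207 207 206 205 204 204
229 205 205 205 206 206 205 205 205 206 206 206 205 204 237 209 206 205 205 205 205
230 205 205 206 206 207 203 203 205 203 203 203 202 204 238 211 206 206 205 205 206
231 205 205 206 206 207 201 201 200 201 202 201 201 201 237 212 206 208 206 205 206
232 205 206 172 172 171 171 172 172 173 172 171 172 173 172 171 172 207 205 205 205
233 172 171 171 170 170 170 170 171 171 170 171 170 170 171 170 171 172 172 206 206
234 169 170 168 168 168 169 169 168 168 170 169 170 169 169 167 170   0 169 174 206
235 169 168 168 168 167 167 167 167 167 166 168 167 167 168 168 168 167 169 171 207
```

View pics/c17.png

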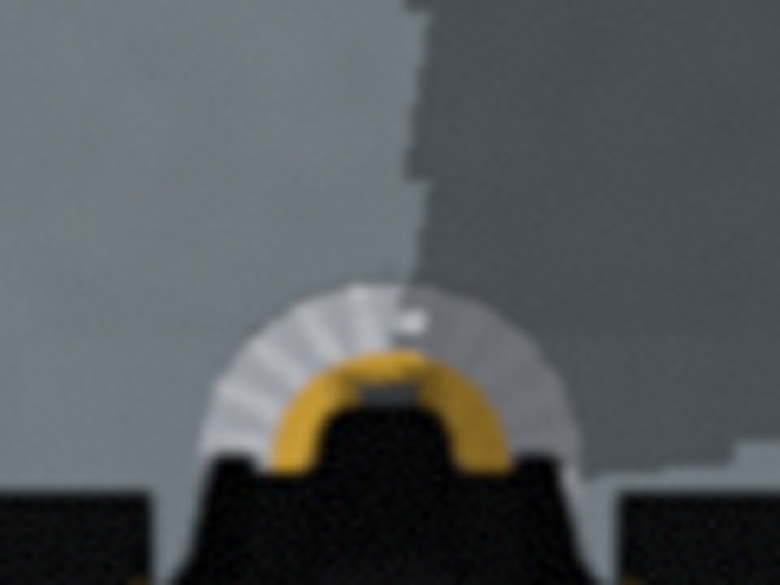

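Request:
jog_arm:
  rows:
    - {"dp": [0, 0.2, 3], "turn": [0, 0, 0], "grip": 0}
    - {"dp": [0, 1.4, 5], "turn": [0, 0, 0], "grip": 0}
    - {"dp": [0, -1.2, 6], "turn": [0, 0, 0], "grip": 0}
    - {"dp": [0, 1.4, 7], "turn": [0, 0, 0], "grip": 0}
    - {"dp": [0, -1.2, 8], "turn": [0, 0, 0], "grip": 0}
    - {"dp": [0, 1.4, 9], "turn": [0, 0, 0], "grip": 0}
    - {"dp": [0, -1.2, 10], "turn": [0, 0, 0], "grip": 0}
    - {"dp": [0, 1.4, 10], "turn": [0, 0, 0], "grip": 0}
    - {"dp": [0, -1.2, 10], "turn": [0, 0, 0], "grip": 0}
    - {"dp": [0, 0.2, 10], "turn": [0, 0, 0], "grip": 0}

```text
time_s: 16.95
position: [0.4891, -0.0414, 0.123]
tcp_rot: [[-0.989, -0.149, 0.001], [-0.149, 0.989, 0.0], [-0.001, 0.0, -1.0]]
force: [3.7, -1.9, -0.4]
opening: 0.138
```

```bash
python3 v.py w14 | sed -n '1p;16,30p'
```

```text
[ 0.4891 -0.0414  0.123 ] [ 3.7 -1.9 -0.4] [-0.15 -0.95  0.04] 0.13753649634616297 16.95
228 193 192 192 193 193 192 191 193 191 194 192 192 193 193 193 192 192 193 192 193
229 193 193 192 192 192 192 194 193 193 193 195 193 193 193 193 193 192 193 193 193
230 193 193 194 195 194 194 194 193 194 194 194 194 194 194 195 193 193 192 193 193
231 194 194 194 194 194 194 193 194 195 195 195 195 193 194 194 195 194 194 194 194
232 195 194 174 172 172 172 172 172 172 172 172 173 171 173 171 173 195 193 196 192
233 172 171 171 170 170 171 170 170 170 169 170 170 170 169 170 171 173 172 195 194
234 171 170 169 168 169 168 168 168 169 170 170 168 169 169 169 169 170 170 172 195
235 169 169 168 166 168 167 168 167 167 168 167 167 166 167 167 169 168 169 170 195
```

Request:
jog_arm:
  rows:
    - {"dp": [-0.4, 0, 2], "turn": [0, 0, 0], "grip": 0}
    - {"dp": [-0.4, 1, 3.5], "turn": [0, 0, 0], "grip": 0}
    - {"dp": [-0.4, -1, 5], "turn": [0, 0, 0], "grip": 0}
    - {"dp": [-0.4, 0, 6], "turn": [0, 0, 0], "grip": 0}
    - {"dp": [-0.4, 0, 7], "turn": [0, 0, 0], "grip": 0}
    - {"dp": [-0.4, 0, 7.5], "turn": [0, 0, 0], "grip": 0}
    - {"dp": [-0.4, 0, 7.5], "turn": [0, 0, 0], "grip": 0}

```text
time_s: 17.7
position: [0.4892, -0.0415, 0.1165]
tcp_rot: [[-0.989, -0.149, 0.001], [-0.149, 0.989, -0.0], [-0.001, -0.0, -1.0]]
force: [2.4, 0.6, 9.8]
opening: 0.134
```

```bash
python3 v.py w15 | sed -n '1p;16,30p'
```

```text
[ 0.4892 -0.0415  0.1165] [2.4 0.6 9.8] [ 0.2  -0.38  0.01] 0.1341484370789667 17.7
228 186 185 186 186 185 185 185 185 186 186 186 186 184 185 186 187 186 185 185 186
229 186 186 186 185 187 185 186 185 186 186 186 186 186 186 185 185 186 185 186 186
230 184 186 186 185 186 187 186 186 186 187 185 186 185 185 185 186 186 186 187 186
231 187 186 186 186 185 187 187 187 187 186 186 186 187 186 185 186 187 185 185 187
232 187 186 173 171 172 172 172   0 173 171 171 173 171 172 171 173 186 187 185 187
233 173 172 170 169 170 171 171 171 171 171 170 170 171 170 170 170 172 172 186 187
234 170 170 169 168 169 169 169 168 170 169 168 169 169 168 169 170 170 171 172 187
235 170 169 168 167 167 166 166 167 168 167 167 169 167 168 166 167 168 170 170 186
```

Request:
jog_arm:
  rows:
    - {"dp": [0, 0, 0.3], "turn": [0, 0, 2], "grip": 0}
    - {"dp": [0, 0.1, 0.5], "turn": [0, 0, 5], "grip": 0}
    - {"dp": [-0.1, 0.25, 0.5], "turn": [0, 0, 10], "grip": 0}
    - {"dp": [-0.2, 0.4, 0.5], "turn": [0, 0, 15], "grip": 0}
    - {"dp": [-0.2, 0.5, 0.5], "turn": [0, 0, 20], "grip": 0}
    - {"dp": [-0.3, 0.6, 0.5], "turn": [0, 0, 25], "grip": 0}
    - {"dp": [-0.35, 0.7, 0.5], "turn": [0, 0, 30], "grip": 0}
    - {"dp": [-0.45, 0.8, 0.5], "turn": [0, 0, 35], "grip": 0}
    - {"dp": [-0.55, 0.9, 0.5], "turn": [0, 0, 40], "grip": 0}
    - {"dp": [-0.55, 0.9, 0.5], "turn": [0, 0, 40], "grip": 0}

```text
time_s: 18.75
position: [0.4898, -0.0404, 0.1164]
tcp_rot: [[-0.853, 0.523, 0.001], [0.523, 0.853, -0.0], [-0.001, 0.001, -1.0]]
force: [0.6, 0.5, 13.3]
opening: 0.137
```

```bash
python3 v.py w16 | sed -n '1p;'; python3 -c "
from h import *
s=bot.read_state();print(s['joint_positions'].round(1));go(*s['position'])
crop('w16',200,150,360,270,5,'c18')"
```

```text
[ 0.4898 -0.0404  0.1164] [ 0.6  0.5 13.3] [ 0.27 -0.4   0.  ] 0.13677534830476218 18.75
[-17.8  30.9 107.2   0.   41.8 -76.4]
dp [0. 0. 0.] turnz 0 yaw 148.6 tilt [ 0.06 -0.  ]
```

View pics/c18.png

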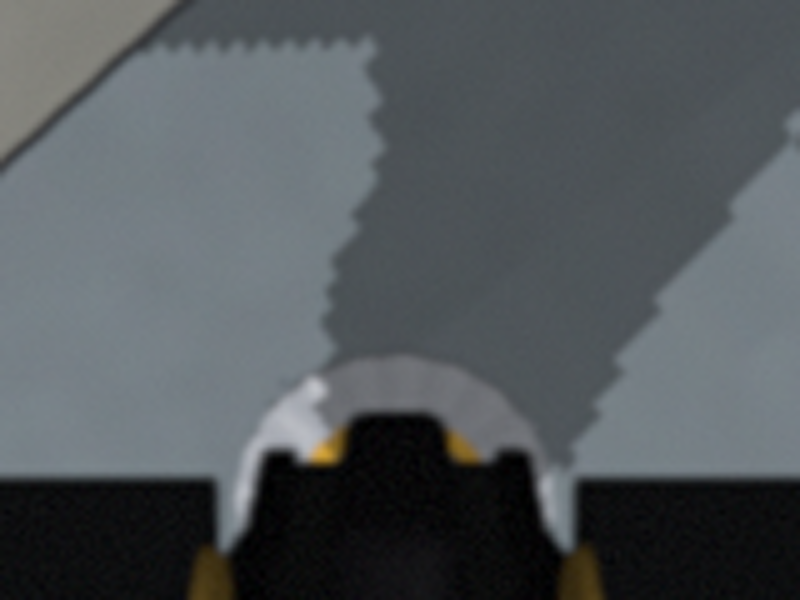

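Request:
jog_arm:
  rows:
    - {"dp": [0, 0.15, 0], "turn": [0, 0, 6], "grip": 0}
    - {"dp": [-0.1, 0.3, 0], "turn": [0, 0, 12], "grip": 0}
    - {"dp": [-0.2, 0.45, 0], "turn": [0, 0, 18], "grip": 0}
    - {"dp": [-0.3, 0.6, 0], "turn": [0, 0, 24], "grip": 0}
    - {"dp": [-0.4, 0.7, 0], "turn": [0, 0, 30], "grip": 0}
    - {"dp": [-0.5, 0.85, 0], "turn": [0, 0, 36], "grip": 0}
    - {"dp": [-0.6, 0.95, 0], "turn": [0, 0, 42], "grip": 0}
    - {"dp": [-0.7, 1, 0], "turn": [0, 0, 48], "grip": 0}
    - {"dp": [-0.8, 1.1, 0], "turn": [0, 0, 53], "grip": 0}
    - {"dp": [-0.8, 1.1, 0], "turn": [0, 0, 54], "grip": 0}

```text
time_s: 19.8
position: [0.4911, -0.0397, 0.1164]
tcp_rot: [[-0.078, 0.997, 0.001], [0.997, 0.078, 0.0], [-0.0, 0.001, -1.0]]
force: [1.2, 2.3, 13.4]
opening: 0.139
```

Request:
jog_arm:
  rows:
    - {"dp": [0, 0, 0], "turn": [0, 0, 0], "grip": 0}
    - {"dp": [0, 0, 0], "turn": [0, 0, 0], "grip": 0}
    - {"dp": [0, 0, 0], "turn": [0, 0, 0], "grip": 0}
    - {"dp": [0, 0, 0], "turn": [0, 0, 0], "grip": 0}
    - {"dp": [0, 0, 0], "turn": [0, 0, 0], "grip": 0}

```text
time_s: 20.3
position: [0.4912, -0.0397, 0.1164]
tcp_rot: [[-0.08, 0.997, 0.002], [0.997, 0.08, 0.0], [-0.0, 0.002, -1.0]]
force: [1.5, 1.3, 14.8]
opening: 0.136
```

```bash
python3 v.py w17 | sed -n '1p;'; python3 -c "
from h import *
s=bot.read_state();print(s['joint_positions'].round(1),s['qvel'].round(2));go(*s['position'])
snap('scene','s17')
crop('w17',200,150,360,270,5,'c19');crop('s17',130,120,430,280,2.6,'c20')"
```

```text
[ 0.4912 -0.0397  0.1164] [ 1.5  1.3 14.8] [ 0.38 -0.45  0.07] 0.13559205099140725 20.3
[-17.7  31.  107.1   0.   41.9 -22.3] [ 0.01  0.07 -0.1  -0.   -0.09 -0.09]
dp [0. 0. 0.] turnz 0 yaw 94.6 tilt [0.09 0.01]
```

View pics/c19.png

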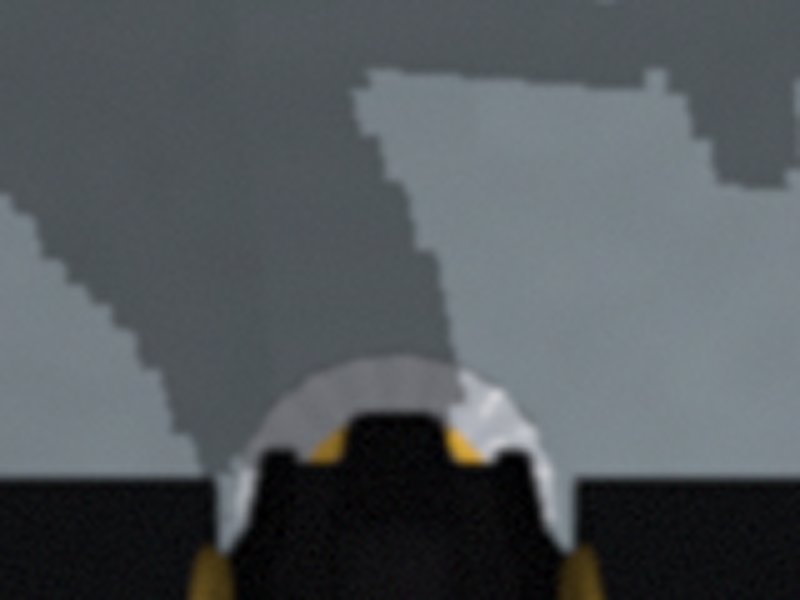

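View pics/c20.png

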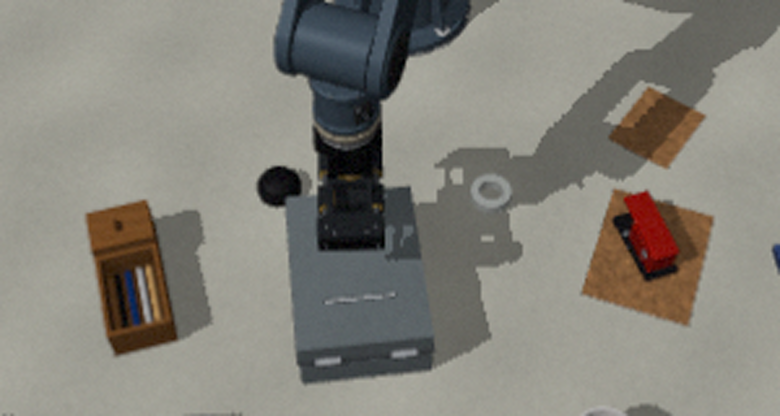

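```bash
python3 - <<'E'
from h import *
print(bot.hand_in()); s=bot.read_state();print(s['time_s'],s['position'],s['force'],s['opening'])
E
```

```text
the job is handed in; nothing more can be done
None
the job is handed in; nothing more can be done
```

I finished the whole sequence and handed it in at about 20 s of the 72 s allowed. The hand-in reports no verdict.

- **Punch:** I lifted it off the lock box lid and stood it on the larger cork mat. The last scene view, about 15 s after I let go, shows it still upright near the middle of the mat.
- **Key:** I drew it out of the pen box and lined it up with the keyway from the wrist camera's picture and depth. Small wiggles took it past both pins without it slipping in the jaws. The shoulder met the plug at TCP height 0.1165 m, against 0.1166 m expected, with about 10 N of push.
- **Turn:** I turned the key 94° clockwise. Allowing for the key's 0.1 rad of play, the plug should be at about 1.5 rad; the joint itself can't be read.
- **Last checks before handing in:** the arm was still, holding the key (jaws open 11.8 mm) and pressing down with about 15 N. The moment about the vertical was about 0.07 N m in the spring's return direction. The tape, mouse and pen box looked unmoved in the last view, which did not cover all the bystanders.

None of the checks failed. The camera put the key about 1 mm to the side of where the jaws closed on it, and I corrected for that before inserting it.

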